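# Close the incense moulds

## Task

The pressing is done, so close the four incense moulds: put each metal cover with a wooden grip bar into the mould tray of its own shape and size, lying flat on the tray's floor inside the rim, centred and with its sides lined up with the rim. Set the covers down rather than dropping them, and leave the small porcelain dish and the brass tamper standing where they are.

Things in the scene. Friction and masses are not known exactly. Their poses are not given: they have to be found in the camera images.
- cover_large_round_grip (a point): large round mould cover: loose steel-grey metal plate 12 mm thick, round disc 76 mm in diameter, lying flat, with an upright dark wooden grip bar on the middle of its top: 16 mm wide along x, 38 mm long along y, 46 mm high (58 mm overall). This point is the middle of the bar, 35 mm above the cover's underside; z up. Mass 0.06 to 0.22 kg
- cover_small_round_grip (a point): small round mould cover: loose steel-grey metal plate 12 mm thick, round disc 48 mm in diameter, lying flat, with an upright dark wooden grip bar on the middle of its top: 16 mm wide along x, 38 mm long along y, 46 mm high (58 mm overall). This point is the middle of the bar, 35 mm above the cover's underside; z up. Mass 0.06 to 0.22 kg
- cover_square_grip (a point): square mould cover: loose steel-grey metal plate 12 mm thick, square 64 x 64 mm (sides along x and y), lying flat, with an upright dark wooden grip bar on the middle of its top: 16 mm wide along x, 38 mm long along y, 46 mm high (58 mm overall). This point is the middle of the bar, 35 mm above the cover's underside; z up. Mass 0.06 to 0.22 kg
- cover_oblong_grip (a point): oblong mould cover: loose steel-grey metal plate 12 mm thick, oblong, 40 mm along x by 100 mm along y, lying flat, with an upright dark wooden grip bar on the middle of its top: 16 mm wide along x, 38 mm long along y, 46 mm high (58 mm overall). This point is the middle of the bar, 35 mm above the cover's underside; z up. Mass 0.06 to 0.22 kg
- tray_large_round: large round mould tray: fixed shallow steel-grey metal tray, no bar, round, outer diameter 104 mm, recess 92 mm in diameter; 14 mm high, inner floor 6 mm above its underside with a dark engraved pattern, rim 6 mm wide. Origin at the centre of its underside, on the table; z up. Its recess is 8 mm larger all round than its cover
- tray_small_round: small round mould tray: fixed shallow steel-grey metal tray, no bar, round, outer diameter 76 mm, recess 64 mm in diameter; 14 mm high, inner floor 6 mm above its underside with a dark engraved pattern, rim 6 mm wide. Origin at the centre of its underside, on the table; z up. Its recess is 8 mm larger all round than its cover
- tray_square: square mould tray: fixed shallow steel-grey metal tray, no bar, square, outer 92 x 92 mm, recess 80 x 80 mm (sides along x and y); 14 mm high, inner floor 6 mm above its underside with a dark engraved pattern, rim 6 mm wide. Origin at the centre of its underside, on the table; z up. Its recess is 8 mm larger all round than its cover
- tray_oblong: oblong mould tray: fixed shallow steel-grey metal tray, no bar, oblong, outer 68 mm along x by 128 mm along y, recess 56 x 116 mm; 14 mm high, inner floor 6 mm above its underside with a dark engraved pattern, rim 6 mm wide. Origin at the centre of its underside, on the table; z up. Its recess is 8 mm larger all round than its cover
- dish_mid (a point): small white porcelain bowl, 60 mm across, 26 mm high; the point is its centre, 13 mm up. Stays where it is
- tamper_mid (a point): brass tamper: round disc 44 mm across with a thin turned brass stem and knob, 54 mm high overall; the point is on its axis, 27 mm up. Not a mould cover; stays where it is
Mind the look-alikes: they are no part of the job. What is shaped like the tray_large_round but green or orange is not meant.

How it is judged:
By the outcome, as a careful person would: the job done as asked, in the order asked, and still so for the second after the job is handed in, with the robot touching nothing.
It also fails if it takes over 109 s, if anything falls off the work surface, if the arm or the gripper's body presses on something with over 40 N, if the wrist force passes 120 N, or if a joint passes its speed limit or range.

## Robot

A 6-joint arm with a two-finger parallel gripper is mounted at the origin on the work surface. World frame = base frame: x ahead of the robot, y to its left, z up, the work surface at z = 0. Lengths are in m, angles in rad, forces in N, time in s.
With the tool pointing down it reaches from about 0.225 to 0.875 m from the base axis. Payload 3.4 kg.
Tool frame: the origin (TCP) lies at the very end of the fingers, on their centre line; the grasp point (between the pads) lies 19 mm behind it; z points along the fingers, y is the direction in which the jaws open and shut (so a half turn about z gives the same grasp; the last joint's range is limited). The gripper opens to 85 mm and grips with 20 to 120 N. Pads are 22 mm wide; open, the fingers measure 114 mm over their backs; the gripper's body (76 mm by 85 mm) begins 54 mm behind the grasp point. The pads swing forward as they close: fully open they stand 13 mm farther back than shut.
Start: joints at [-1.417, 0.276, 1.505, -0, 1.361, -0.121], TCP at [0.156, -0.553, 0.231] pointing down, gripper open.
Joint ranges: [-2.89, 2.89], [-0.75, 2.08], [0.22, 2.7], [-1.18, 4.32], [0.11, 2.71], [-2.7, 2.7]. Speed limits (rad/s): [2.57, 2.57, 3.14, 3.14, 3.14, 3.14].

## Interface

Orientations are given as a unit quaternion [w, x, y, z].
In Python, from rig import get_state, get_image, calibration, sign_off gives the robot as it stands. The module is installed in compiled form; this text tells all that it offers.
- The arm moves only by the tool drive_tool, never from a script. Its argument "targets" is one flat list of numbers, 7 for each row, row after row: the turn, a rotation vector about the tool's x, y, z in degrees, then the shift along the tool's x, y, z in mm, then the opening, from 0 (shut) to 1 (fully open). In form: [wx, wy, wz, tx, ty, tz, fingers, wx, wy, wz, tx, ty, tz, fingers, ...]. A call has 1 to 12 rows; each row shifts and turns the commanded pose from where the row before left it, along the tool's axes as they then stand; what a row does not reach is not made up. A row lasts 1/8 s, in which the tool goes at most 62.5 mm and 10.7 degrees, less where a joint would pass 70% of its speed; a pose out of reach is approached as far as the arm can. A call is refused whole if a number of a shift passes 62.5 or a number of a turn 10.7, either way. A call with a gripper value outside its range is refused whole. The fingers move at their own pace and stop on an object; "grip_force" is the grip in N (left out, the last holds). Time passes only in rows, so rows that do not move let the fingers close. It gives the time, the measured TCP pose, the force and the opening at its end, in the units of the state.
- get_state(): the state, without advancing time (a new reading comes with each control period).
- get_image(name): name is "side" or "top" or "wrist"; returns the picture (420x560x3 uint8, red, green, blue); there is no depth.
- calibration(name): a dict with "mtx" (3x3 intrinsics, pixels), "world_to_cam" (4x4, takes a point from world to camera coordinates); the wrist camera has in their place "hand_eye" (4x4, takes a point from camera to tool coordinates, whose origin is the TCP and whose axes are the flange's). Camera axes: x right, y down, z forward; pixel columns grow to the right and rows downward; lengths in m; the calibration is good to about 2 mm. A picture is of the moment at which its call begins: read the wrist's pose just before it. calibration takes no time and is no camera call.
- sign_off(): hands the job in, once; it reports no verdict.
The state is a dict: "clock": time; "qpos": joint angles; "qd": joint speeds; "effort": joint torques, N m; "position": TCP position; "ee_rot": TCP orientation; "contact_force": force on the tool from outside, world axes, zero at the start; "moment": the same for the moment, N m; "width": finger opening in m.
Only numpy, scipy, OpenCV 4.12 (cv2) and the standard library are available. Lean on these libraries where they do the work, as an engineer would, in place of code of your own. Each camera call takes 0.05 s, during which the arm holds its last target.

## Working session

There is one attempt and no reset: what is moved stays moved. The work goes in short steps, Python scripts to look and compute and a tool call to move; the robot and the scene stay as the last step left them, time stands still between calls to the robot, and variables do not carry over. Pictures are saved under pics/ and viewed, and the job is handed in when it is done.

Besides the shell and the picture viewer there is one more tool, called after "Call:" as name(argument=value, ...) on one line, values as JSON. drive_tool: Moves the arm, as the interface text tells. Its arguments: {"type":"object","properties":{"targets":{"type":"array"},"grip_force":{"type":"number"}},"required":["targets"]}

```bash
mkdir -p pics; cat > h.py <<'E'
import numpy as np, cv2
from rig import get_state,get_image,calibration,sign_off
def save(n,f,crop=None,s=1):
    im=get_image(n); cv2.imwrite('pics/raw_'+f+'.png',im[:,:,::-1])
    o=im
    if crop: o=im[crop[1]:crop[3],crop[0]:crop[2]]
    o=cv2.resize(o,None,fx=s,fy=s,interpolation=cv2.INTER_CUBIC)
    cv2.imwrite('pics/'+f+'.png',o[:,:,::-1]); return im
def px2w(n,u,v,z):
    c=calibration(n);M=c['mtx'];T=c['world_to_cam'];R=T[:3,:3];t=T[:3,3]
    d=R.T@np.linalg.solve(M,[u,v,1.]);o=-R.T@t
    return o+d*(z-o[2])/d[2]
def w2px(n,p):
    c=calibration(n);T=c['world_to_cam'];q=c['mtx']@(T[:3,:3]@np.array(p)+T[:3,3]);return q[:2]/q[2]
E
python3 - <<'E'
from h import *
print(get_state())
save('top','t0',s=1.42);save('side','s0',s=1.42)
for n in('top','side'):
    c=calibration(n);print(n,np.round(c['mtx'],1).tolist(),np.round(c['world_to_cam'],3).tolist())
print(calibration('wrist'))
E
```

```text
{'clock': 0.0, 'qpos': array([-1.41699257e+00,  2.76624878e-01,  1.50615267e+00, -1.14175433e-05,
        1.36070430e+00, -1.21046510e-01]), 'qd': array([-0.00074222, -0.00025551,  0.00018748, -0.00091458,  0.00087726,
        0.00105679]), 'effort': array([-2.96750040e-03, -4.16781485e+01, -2.45807147e+01, -6.26891433e-04,
        1.10765855e-02, -1.39008932e-06]), 'position': array([ 0.15593874, -0.55289221,  0.23041489]), 'ee_rot': array([-9.44382321e-04,  9.90571412e-01,  1.36994105e-01, -2.10519333e-05]), 'contact_force': array([ 0.33461889, -0.56117935,  0.57396453]), 'moment': array([-0.04044247,  0.03538444, -0.01122606]), 'width': 0.08557759907023671}
top [[412.4, 0.0, 287.6], [0.0, 412.4, 217.1], [0.0, 0.0, 1.0]] [[-0.002, -1.0, 0.021, -0.083], [-0.997, 0.001, -0.077, 0.454], [0.077, -0.021, -0.997, 1.051], [0.0, 0.0, 0.0, 1.0]]
side [[541.1, 0.0, 278.4], [0.0, 541.1, 221.4], [0.0, 0.0, 1.0]] [[-0.723, -0.69, 0.022, 0.28], [-0.461, 0.458, -0.76, 0.27], [0.515, -0.56, -0.649, 1.111], [0.0, 0.0, 0.0, 1.0]]
{'mtx': array([[348.34327747,   0.        , 282.74750492],
       [  0.        , 348.34327747, 210.7378121 ],
       [  0.        ,   0.        ,   1.        ]]), 'hand_eye': array([[ 5.98528440e-04, -9.59209533e-01, -2.82695442e-01,
         7.20956568e-02],
       [ 9.99999044e-01,  9.26464594e-04, -1.02635473e-03,
         1.31828310e-03],
       [ 1.24639656e-03, -2.82694557e-01,  9.59209171e-01,
        -1.42761429e-01],
       [ 0.00000000e+00,  0.00000000e+00,  0.00000000e+00,
         1.00000000e+00]])}
```

```bash
ls pics
```

```text
raw_s0.png
raw_t0.png
s0.png
t0.png
```

View pics/t0.png

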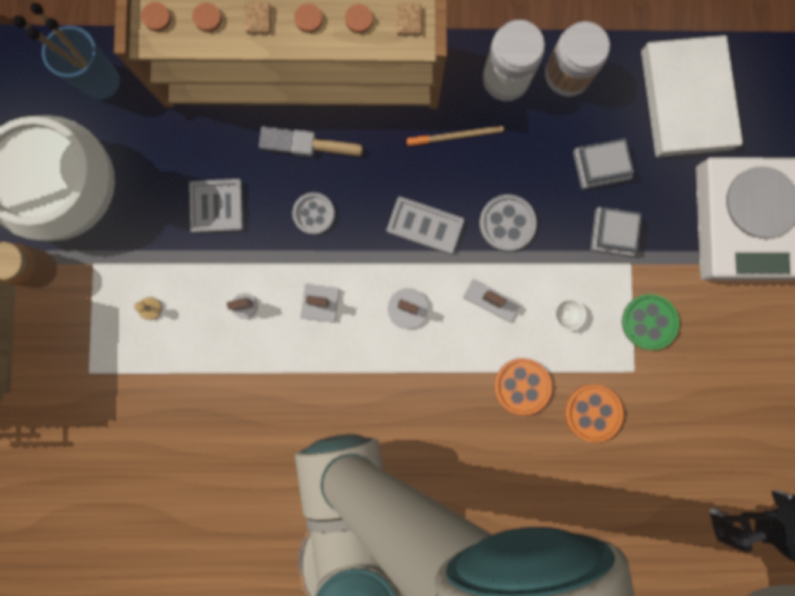

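View pics/s0.png

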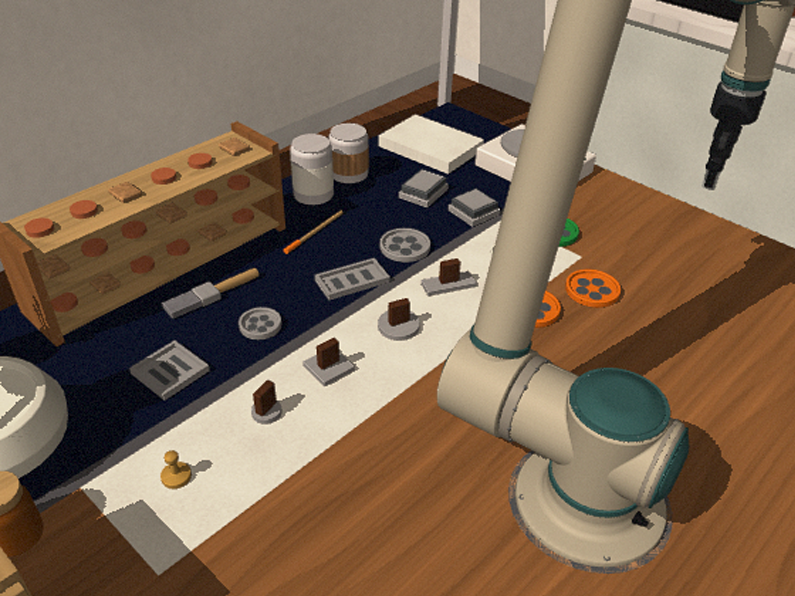

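Top view (×1.42): the trays are square (216,205), small round (313,213), oblong (425,223) and large round (508,222). The covers are small round (243,305), square (321,303), large round (410,309) and oblong (492,300). The tamper is at (149,307) and the dish at (573,316). The look-alikes are one green tray (651,322), two orange trays (524,387) and (595,413), and some block stacks on the right. The grey tray at (508,222) is the one meant. Next, an enlarged crop.

```bash
python3 - <<'E'
from h import *
im=cv2.imread('pics/raw_t0.png')
cv2.imwrite('pics/c1.png',cv2.resize(im[120:175,125:260],None,fx=5.9,fy=5.9,interpolation=cv2.INTER_CUBIC))
cv2.imwrite('pics/c2.png',cv2.resize(im[120:190,255:390],None,fx=5.9,fy=5.9,interpolation=cv2.INTER_CUBIC))
cv2.imwrite('pics/c3.png',cv2.resize(im[185:240,90:225],None,fx=5.9,fy=5.9,interpolation=cv2.INTER_CUBIC))
cv2.imwrite('pics/c4.png',cv2.resize(im[185:240,260:395],None,fx=5.9,fy=5.9,interpolation=cv2.INTER_CUBIC))
E
```

```text
(no output)
```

View pics/c1.png

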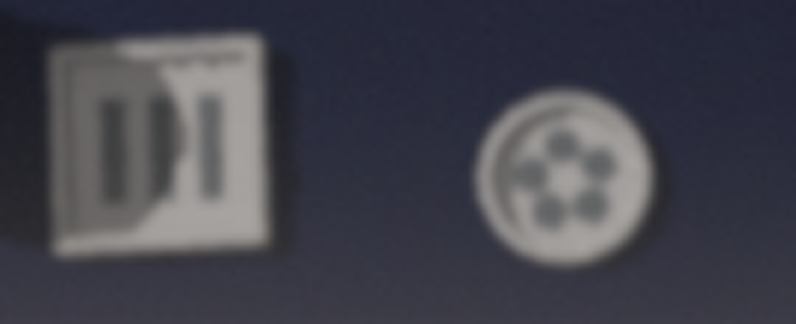

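View pics/c2.png

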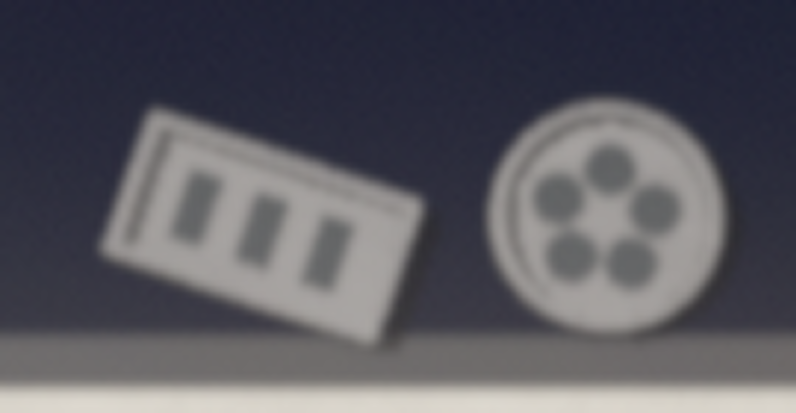

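View pics/c3.png

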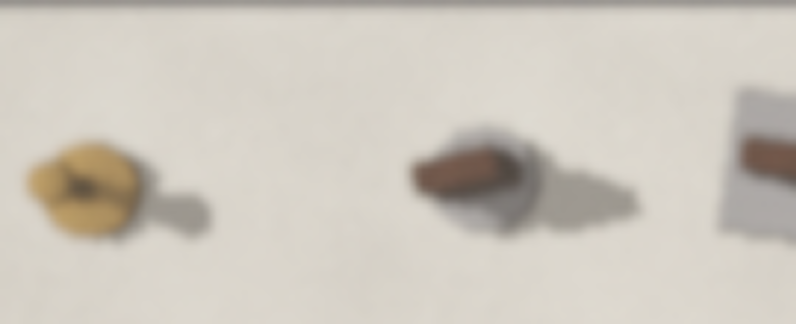

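View pics/c4.png

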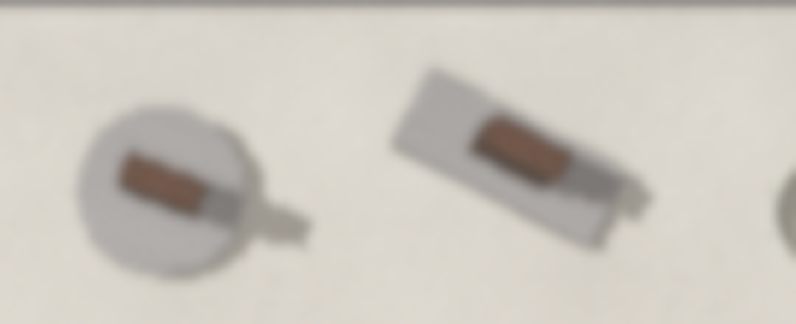

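```bash
python3 - <<'E'
from h import *
f=5.9
def c(x0,y0,pts): return [((x0+(u+.5)/f-.5),(y0+(v+.5)/f-.5)) for u,v in pts]
def W(pts,z): return np.array([px2w('top',u,v,z) for u,v in pts])
# trays: top outer rim z=.014
sq=W(c(125,120,[(50,42),(262,35),(270,245),(57,256)]),.014)
ob=W(c(255,120,[(152,105),(428,200),(380,347),(98,252)]),.014)
sr=W(c(125,120,[(474,179),(656,179),(565,88),(565,268)]),.014)
lr=W(c(255,120,[(486,215),(728,215),(607,97),(607,335)]),.014)
for n,p in(('sq',sq),('ob',ob)):
    e=[np.linalg.norm(p[i]-p[(i+1)%4])*1e3 for i in range(4)]
    a=[np.degrees(np.arctan2(*(p[(i+1)%4]-p[i])[[1,0]])) for i in range(4)]
    print(n,p.mean(0)[:2].round(4),np.round(e,1),np.round(a,1))
for n,p in(('sr',sr),('lr',lr)):
    print(n,p.mean(0)[:2].round(4),np.linalg.norm(p[0]-p[1])*1e3,np.linalg.norm(p[2]-p[3])*1e3)
# bars: brown segmentation on top at z=.058
im=cv2.imread('pics/raw_t0.png').astype(int)
b,g,r=im[...,0],im[...,1],im[...,2]
m=((r-b>25)&(r<125)).astype(np.uint8); m[:190]=0;m[235:]=0;m[:,:150]=0;m[:,385:]=0
n,l,s,ce=cv2.connectedComponentsWithStats(m)
for i in range(1,n):
    if s[i,4]<20: continue
    pts=np.argwhere(l==i)[:,::-1].astype(np.float32)
    rc=cv2.minAreaRect(pts); bx=cv2.boxPoints(rc)
    p=W(bx,.058); print(rc,W([rc[0]],.058)[0].round(4)); 
    e=[(p[(k+1)%4]-p[k]) for k in range(2)]
    for q in e: print('   ',np.linalg.norm(q)*1e3,np.degrees(np.arctan2(q[1],q[0])))
E
```

```text
sq [0.6461 0.2717] [93.8 95.1 93.6 96.6] [ -87.8 -176.8   93.1    3.3]
ob [ 0.6103 -0.1155] [130.6  70.  132.5  70.9] [-109.1  161.6   71.3  -19.9]
sr [0.6312 0.0923] 80.74750463136053 81.3843109593328
lr [ 0.6155 -0.269 ] 108.80080236674365 108.13884844078015
((348.4000244140625, 209.7000274658203), (13.86362075805664, 5.366562843322754), 26.56505012512207) [ 0.469  -0.2355  0.058 ]
    13.585587446540691 -27.09279196983235
    34.7110164371735 -116.76029511893177
((222.50001525878906, 211.5), (13.31631851196289, 4.767570495605469), 9.462322235107422) [0.4646 0.0791 0.058 ]
    11.894805327782134 -8.778228354897456
    33.12588303812758 -99.52961737093078
((167.0294189453125, 213.61766052246094), (4.6081767082214355, 12.854387283325195), 75.96376037597656) [0.4593 0.2162 0.058 ]
    31.584834832857762 -75.77632105022869
    11.534099639347177 -165.0818542377102
((286.9655456542969, 215.58619689941406), (12.998673439025879, 4.828078746795654), 21.801410675048828) [ 0.4543 -0.0814  0.058 ]
    12.093951901753426 -21.781392998013818
    32.463851519104765 -111.90866168026241
```

```bash
cat >> h.py <<'E'
from scipy.spatial.transform import Rotation as Ro
def Rcur(s): q=s['ee_rot'];return Ro.from_quat([q[1],q[2],q[3],q[0]])
def Rt(yaw):
    c,s=np.cos(np.radians(yaw)),np.sin(np.radians(yaw));return Ro.from_matrix(np.array([[c,s,0],[s,-c,0],[0,0,-1.]]))
def plan(p,yaw):
    s=get_state();R=Rcur(s);T=Rt(yaw);d=np.array(p)-s['position']
    x=R.as_matrix()[:,0];print('t',round(s['clock'],2),'pos',(s['position']*1e3).round(1),'yaw',round(np.degrees(np.arctan2(x[1],x[0])),2),'q5',round(s['qpos'][5],2),'F',s['contact_force'].round(1),'w',round(s['width'],4))
    print('turn',np.degrees((R.inv()*T).as_rotvec()).round(2),'shift(after turn)',(T.inv().apply(d)*1e3).round(1),'shift(before)',(R.inv().apply(d)*1e3).round(1),'norm',np.linalg.norm(d)*1e3)
def wpose():
    s=get_state();H=np.eye(4);H[:3,:3]=Rcur(s).as_matrix();H[:3,3]=s['position'];return H@calibration('wrist')['hand_eye']
def wpx2w(H,u,v,z):
    d=H[:3,:3]@np.linalg.solve(calibration('wrist')['mtx'],[u,v,1.]);o=H[:3,3];return o+d*(z-o[2])/d[2]
def ww2px(H,p):
    q=calibration('wrist')['mtx']@(H[:3,:3].T@(np.array(p)-H[:3,3]));return q[:2]/q[2]
E
python3 -c "
from h import *
plan([.53,-.17,.21],0)"
```

```text
t 0.1 pos [ 155.9 -553.   230.5] yaw 15.75 q5 -0.12 F [-0.1  0.2 -0.6] w 0.0854
turn [-0.09  0.   15.75] shift(after turn) [ 374.1 -383.    20.5] shift(before) [ 463.9 -267.    21. ] norm 535.7207060963041
```

Call:
drive_tool(targets=[0, 0, 7.9, 0, 0, 0, 1, 0, 0, 7.85, 0, 0, 0, 1, 0, 0, 0, 37.4, -38.3, 2, 1, 0, 0, 0, 37.4, -38.3, 2, 1, 0, 0, 0, 37.4, -38.3, 2, 1, 0, 0, 0, 37.4, -38.3, 2, 1, 0, 0, 0, 37.4, -38.3, 2, 1, 0, 0, 0, 37.4, -38.3, 2, 1, 0, 0, 0, 37.4, -38.3, 2, 1, 0, 0, 0, 37.4, -38.3, 2, 1, 0, 0, 0, 37.4, -38.3, 2, 1, 0, 0, 0, 37.4, -38.3, 2, 1])

```text
clock: 1.6
position: [0.5309, -0.169, 0.2109]
ee_rot: [0.0, 1.0, 0.0, -0.0]
contact_force: [0.1, -0.1, 0.2]
width: 0.0852
```

Call:
drive_tool(targets=[0, 0, 0, 0, 0, 0, 1, 0, 0, 0, 0, 0, 0, 1])

```text
clock: 1.85
position: [0.5295, -0.1705, 0.2108]
ee_rot: [0.0, 1.0, 0.0, -0.001]
contact_force: [-1.1, 0.2, 0.5]
width: 0.0853
```

```bash
python3 - <<'E'
from h import *
H=wpose();np.save('pics/Hw1.npy',H);save('wrist','w1',s=1.42)
plan([.53,.17,.21],0)
E
```

```text
t 1.9 pos [ 529.3 -171.   211. ] yaw -0.03 q5 1.13 F [ 0.3 -1.5  0.2] w 0.0852
turn [ 0.02  0.07 -0.03] shift(after turn) [   0.7 -341.     1. ] shift(before) [   0.6 -341.     0.9] norm 340.98170622778264
```

View pics/w1.png

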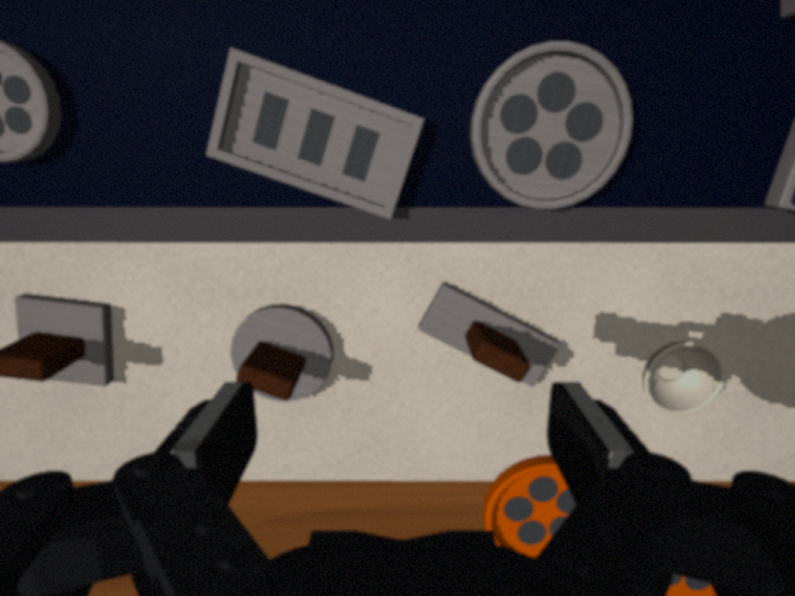

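The wrist view (×1.42) shows the oblong tray at (315,135), the large round tray at (552,125), the large round cover at (283,355) and the oblong cover at (490,335). Now the other half.

Call:
drive_tool(targets=[0, 0, 0, 0, -48.7, 0, 1, 0, 0, 0, 0, -48.7, 0, 1, 0, 0, 0, 0, -48.7, 0, 1, 0, 0, 0, 0, -48.7, 0, 1, 0, 0, 0, 0, -48.7, 0, 1, 0, 0, 0, 0, -48.7, 0, 1, 0, 0, 0, 0, -48.7, 0, 1, 0, 0, 0, 0, 0, 0, 1, 0, 0, 0, 0, 0, 0, 1, 0, 0, 0, 0, 0, 0, 1])

```text
clock: 3.15
position: [0.5302, 0.1686, 0.2113]
ee_rot: [0.0, 1.0, -0.001, -0.0]
contact_force: [0.5, 0.2, 0.7]
width: 0.0855
```

```bash
python3 - <<'E'
from h import *
H=wpose();np.save('pics/Hw2.npy',H);save('wrist','w2',s=1.42)
plan([.53,.17,.21],0)
E
```

```text
t 3.2 pos [530.2 168.7 211.3] yaw -0.14 q5 1.76 F [ 0.8 -0.3  0.2] w 0.0855
turn [ 0.03 -0.   -0.14] shift(after turn) [-0.2 -1.3  1.3] shift(before) [-0.2 -1.3  1.3] norm 1.8843014456342007
```

View pics/w2.png

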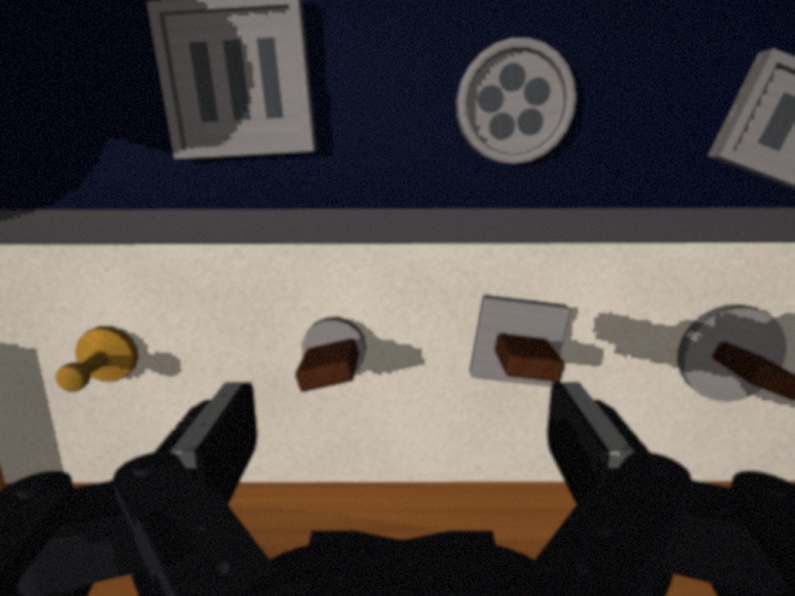

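```bash
python3 - <<'E'
from h import *
a=cv2.imread('pics/raw_w1.png');b=cv2.imread('pics/raw_w2.png')
def pr(im,pts):
    im=cv2.GaussianBlur(im,(5,5),0)
    for u,v in pts: print((u,v),im[int(v/1.42),int(u/1.42)][::-1])
print('w1 plate,plate shadow,cream,cream shadow,bar,bar side, tray, navy, strip')
pr(a,[(255,330),(330,360),(400,300),(355,372),(283,355),(268,380),(250,180),(450,180),(300,225)])
print('w2 plate, plateshadow, cream,creamsh, tray, trayshadow, navy, navyshadow')
pr(b,[(500,320),(690,335),(430,300),(600,355),(300,60),(165,100),(400,100),(100,100)])
E
```

```text
w1 plate,plate shadow,cream,cream shadow,bar,bar side, tray, navy, strip
(255, 330) [116 111 109]
(330, 360) [70 67 65]
(400, 300) [184 174 159]
(355, 372) [103  98  89]
(283, 355) [24 12  8]
(268, 380) [61 33 16]
(250, 180) [12 16 32]
(450, 180) [ 9 14 29]
(300, 225) [62 59 61]
w2 plate, plateshadow, cream,creamsh, tray, trayshadow, navy, navyshadow
(500, 320) [127 121 118]
(690, 335) [82 78 77]
(430, 300) [198 187 171]
(600, 355) [116 110 101]
(300, 60) [129 122 121]
(165, 100) [58 56 56]
(400, 100) [15 19 36]
(100, 100) [ 5  5 16]
```

```bash
cat > fit.py <<'E'
from h import *
from scipy.optimize import minimize
def masks(im):
    x=cv2.bilateralFilter(im,7,25,5); x=cv2.GaussianBlur(x,(3,3),0).astype(float);b,g,r=x[...,0],x[...,1],x[...,2]
    tray=(r>34)&(b<1.15*r)
    bar=(r>1.35*b)&(r<110)|(r<35)
    cov=(b>0.9*r)&(r>40)|bar
    return tray.astype(np.uint8),cov.astype(np.uint8)
SH={'lr':('c',.052,.038),'sr':('c',.038,.024),'sq':('r',(.046,.046),(.032,.032)),'ob':('r',(.034,.064),(.020,.050))}
def outline(k,i,z):
    t=SH[k]; h=t[i]
    if t[0]=='c':
        a=np.linspace(0,2*np.pi,48,endpoint=False);P=np.c_[h*np.cos(a),h*np.sin(a)]
    else: P=np.array([[1,1],[1,-1],[-1,-1],[-1,1]])*np.array(h)
    return np.c_[P,np.full(len(P),z)]
BAR=np.array([[1,1],[1,-1],[-1,-1],[-1,1]])*[.008,.019]
BARP=np.vstack([np.c_[BAR,np.full(4,.012)],np.c_[BAR,np.full(4,.058)]])
def hulls(k,kind,q,cam,z0=0,full=True):
    x,y,a=q;c,s=np.cos(a),np.sin(a);R=np.array([[c,-s,0],[s,c,0],[0,0,1]]);o=np.array([x,y,z0])
    if kind=='tray': S=[np.vstack([outline(k,1,0),outline(k,1,.014)])]
    else: S=[np.vstack([outline(k,2,0),outline(k,2,.012)]),BARP]
    return [cv2.convexHull(np.array([cam(o+R@p) for p in P],np.float32))[:,0] for P in S]
def render(shape,hs,f=4):
    m=np.zeros((shape[0]*f,shape[1]*f),np.uint8)
    for h in hs: cv2.fillConvexPoly(m,np.round(((h+.5)*f-.5)*16).astype(np.int32),255,shift=4)
    return cv2.resize(m,(shape[1],shape[0]),interpolation=cv2.INTER_AREA)/255.
def fit(k,kind,mask,cam,q0,z0=0,free=3,valid=None,pad=10):
    hs=np.vstack(hulls(k,kind,q0,cam,z0)); lo=np.maximum(hs.min(0)-pad,0).astype(int);hi=np.minimum(hs.max(0)+pad,[560,420]).astype(int)
    sub=mask[lo[1]:hi[1],lo[0]:hi[0]].astype(float); v=np.ones_like(sub) if valid is None else valid[lo[1]:hi[1],lo[0]:hi[0]]
    cs=lambda q:(np.abs(render(sub.shape,[h-lo for h in hulls(k,kind,q,cam,z0)])-sub)*v).sum()
    best=None
    isr=SH[k][0]=='c' and kind=='tray'
    for da in ([0] if isr else [-.06,0,.06]):
        p0=np.array(q0)+[0,0,da]
        D=np.array([[0,0,0],[.005,0,0],[0,.005,0],[.003,.003,.08]]);
        r=minimize(cs,p0,method='Nelder-Mead',options=dict(initial_simplex=p0+D,xatol=2e-5,fatol=.05,maxiter=250))
        if best is None or r.fun<best.fun: best=r
    return best.x,best.fun,sub.sum()
E
python3 - <<'E'
from fit import *
for n in ('w1','w2','t0'):
    im=cv2.imread(f'pics/raw_{n}.png');t,c=masks(im)
    cv2.imwrite(f'pics/m_{n}.png',np.hstack([t,c])[:, :]*255)
    
a=cv2.imread('pics/m_w1.png');b=cv2.imread('pics/m_w2.png')
cv2.imwrite('pics/m.png',cv2.resize(np.vstack([a[:300],b[:300]]),(800,430),interpolation=cv2.INTER_AREA))
E
```

```text
(no output)
```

View pics/m.png

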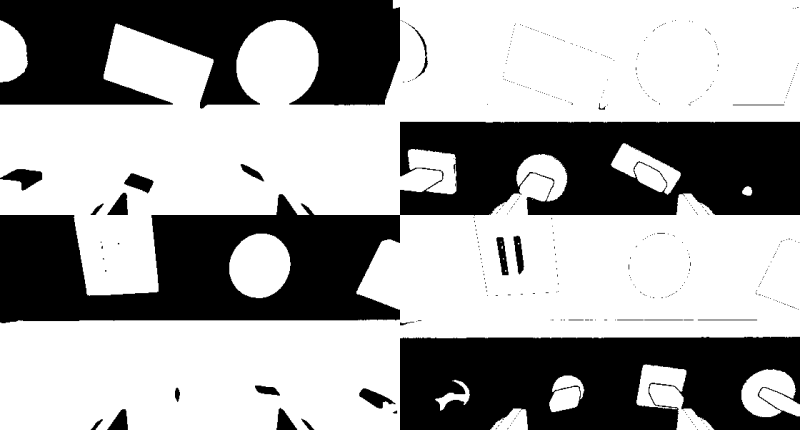

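```bash
cat > run1.py <<'E'
from fit import *
init={'tray':{'sq':(.646,.272,.05),'ob':(.6103,-.1155,-.33),'sr':(.631,.092,0),'lr':(.6155,-.269,0)},
 'cover':{'sq':(.4646,.0791,-.15),'ob':(.469,-.2355,-.46),'sr':(.459,.216,.22),'lr':(.454,-.081,-.37)}}
# crude: rotate long axis
for kind,k,im_,H_ in [('tray','ob','w1','w1'),('tray','lr','w1','w1'),('tray','sq','w2','w2'),('tray','sr','w2','w2'),
   ('cover','lr','w1','w1'),('cover','ob','w1','w1'),('cover','sr','w2','w2'),('cover','sq','w2','w2')]:
    im=cv2.imread(f'pics/raw_{im_}.png');H=np.load(f'pics/H{H_}.npy');t,c=masks(im)
    c=cv2.morphologyEx(c,cv2.MORPH_CLOSE,np.ones((3,3),np.uint8))
    v=np.ones(c.shape)
    if kind=='tray': v[143:]=0
    else: v[265:]=0
    q,f,n=fit(k,kind,t if kind=='tray' else c,lambda p:ww2px(H,p),init[kind][k],valid=v)
    im2=cv2.imread('pics/raw_t0.png');t2,c2=masks(im2);c2=cv2.morphologyEx(c2,cv2.MORPH_CLOSE,np.ones((3,3),np.uint8))
    v=np.ones(c.shape)
    if kind=='tray': v[176:]=0
    q2,f2,n2=fit(k,kind,t2 if kind=='tray' else c2,lambda p:w2px('top',p),init[kind][k],valid=v,pad=5)
    print(kind,k,'wrist',np.r_[q[:2]*1e3,np.degrees(q[2])].round(1),round(f),n,' top',np.r_[q2[:2]*1e3,np.degrees(q2[2])].round(1),round(f2),n2)
E
python3 run1.py
```

```text
Traceback (most recent call last):
  File "run1.py", line 16, in <module>
    q2,f2,n2=fit(k,kind,t2 if kind=='tray' else c2,lambda p:w2px('top',p),init[kind][k],valid=v,pad=5)
             ~~~^^^^^^^^^^^^^^^^^^^^^^^^^^^^^^^^^^^^^^^^^^^^^^^^^^^^^^^^^^^^^^^^^^^^^^^^^^^^^^^^^^^^^^
  File "fit.py", line 36, in fit
    r=minimize(cs,p0,method='Nelder-Mead',options=dict(initial_simplex=p0+D,xatol=2e-5,fatol=.05,maxiter=250))
  File "fit.py", line 30, in <lambda>
    cs=lambda q:(np.abs(render(sub.shape,[h-lo for h in hulls(k,kind,q,cam,z0)])-sub)*v).sum()
                                                        ~~~~~^^^^^^^^^^^^^^^^^
  File "fit.py", line 22, in hulls
    return [cv2.convexHull(np.array([cam(o+R@p) for p in P],np.float32))[:,0] for P in S]
                                     ~~~^^^^^^^
  File "run1.py", line 16, in <lambda>
    q2,f2,n2=fit(k,kind,t2 if kind=='tray' else c2,lambda p:w2px('top',p),init[kind][k],valid=v,pad=5)
                                                            ~~~~^^^^^^^^^
  File "h.py", line 14, in w2px
    c=calibration(n);T=c['world_to_cam'];q=c['mtx']@(T[:3,:3]@np.array(p)+T[:3,3]);return q[:2]/q[2]
ValueError: time passes only in moves, steps and waits
```

```bash
python3 - <<'E'
from rig import calibration
import pickle
pickle.dump({n:calibration(n) for n in('top','side','wrist')},open('cal.pkl','wb'))
E
sed -i 's/^def save/import pickle\nCAL=pickle.load(open("cal.pkl","rb"))\ndef calibration(n): return CAL[n]\ndef save/' h.py
time python3 run1.py; python3 -c "
from h import *;print(get_state()['clock'])"
```

```text
tray ob wrist [ 612.6 -113.5  -18.9] 322 14274.0  top [ 612.  -114.1  -17.3] 316 2062.0
tray lr wrist [ 617.5 -269.     1.2] 96 12538.0  top [ 617.2 -269.4    0.7] 222 1722.0
tray sq wrist [647.4 274.8   2.7] 141 11586.0  top [645.2 274.3   1.1] 238 1571.0
tray sr wrist [634.2  93.5   2. ] 92 6042.0  top [631.5  93.    1.1] 106 801.0
cover lr wrist [454.8 -80.5 -15.6] 106 4355.0  top [451.5 -73.6 -24.2] 947 1415.0
cover ob wrist [ 470.8 -237.3  -29.3] 258 3658.0  top [ 456.4 -222.2  -22.1] 1357 1978.0
cover sr wrist [460.  219.4  26.4] 86 1830.0  top [477.7 199.8  -8.2] 626 857.0
cover sq wrist [465.3  80.   -6.6] 144 3891.0  top [449.8  99.5   0. ] 916 1388.0
3.2
real	0m3.335s
user	0m3.817s
sys	0m0.092s
```

```bash
cat > ov.py <<'E'
from fit import *
Q={('tray','ob'):(.6126,-.1135,-18.9),('tray','lr'):(.6175,-.269,0),('cover','lr'):(.4548,-.0805,-15.6),('cover','ob'):(.4708,-.2373,-29.3),
('tray','sq'):(.6474,.2748,2.7),('tray','sr'):(.6342,.0935,0),('cover','sr'):(.460,.2194,26.4),('cover','sq'):(.4653,.080,-6.6)}
def rings(kind,k,q,cam,z0=0):
    x,y,a=q;a=np.radians(a);c,s=np.cos(a),np.sin(a);R=np.array([[c,-s,0],[s,c,0],[0,0,1]])
    if kind=='tray': L=[outline(k,1,.014),outline(k,1,0)]
    else: L=[outline(k,2,.012),np.c_[BAR,np.full(4,.058)],np.c_[BAR,np.full(4,.012)]]
    return [np.array([cam(R@p+[x,y,z0]) for p in P]) for P in L]
if __name__=='__main__':
  tiles=[]
  for n,ks in(('w1',('ob','lr')),('w2',('sq','sr'))):
    im=cv2.imread(f'pics/raw_{n}.png');H=np.load(f'pics/H{n}.npy');f=4
    B=cv2.resize(im,None,fx=f,fy=f,interpolation=cv2.INTER_CUBIC)
    B=np.clip(B.astype(int)*2,0,255).astype(np.uint8)
    for (kind,k),q in Q.items():
        if k in ks or True:
            for r in rings(kind,k,q,lambda p:ww2px(H,p)):
                cv2.polylines(B,[np.round((r+.5)*f-.5).astype(np.int32)],True,(0,0,255) if kind=='cover' else (0,255,0),1)
    c=(150,190,400,285) if n=='w1' else (200,190,420,285)
    c=(c[0]*f,c[1]*f,c[2]*f,c[3]*f);t=B[c[1]:c[3],c[0]:c[2]];tiles.append(cv2.resize(t,(800,int(800*t.shape[0]/t.shape[1]))))
  t=np.vstack(tiles);print(t.shape);cv2.imwrite('pics/ov.png',t[:,:])
E
python3 ov.py
```

```text
(649, 800, 3)
```

View pics/ov.png

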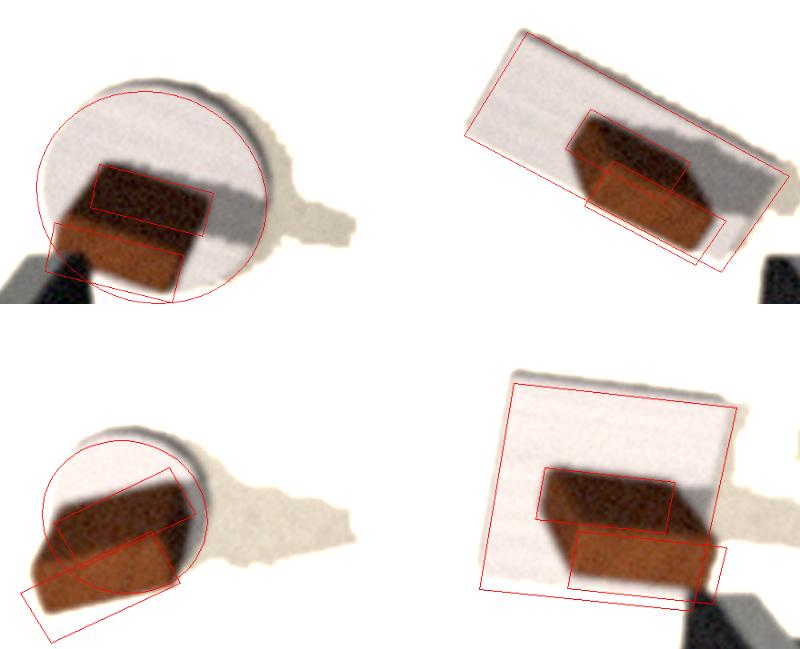

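```bash
sed -i 's/astype(int)\*2/astype(int)*13\/\/10/' ov.py; python3 ov.py; python3 - <<'E'
import cv2
a=cv2.imread('pics/raw_w2.png')[195:280,200:410]
cv2.imwrite('pics/cc.png',cv2.resize(a,None,fx=3.8,fy=3.8,interpolation=cv2.INTER_CUBIC))
E
```

```text
(649, 800, 3)
```

View pics/ov.png

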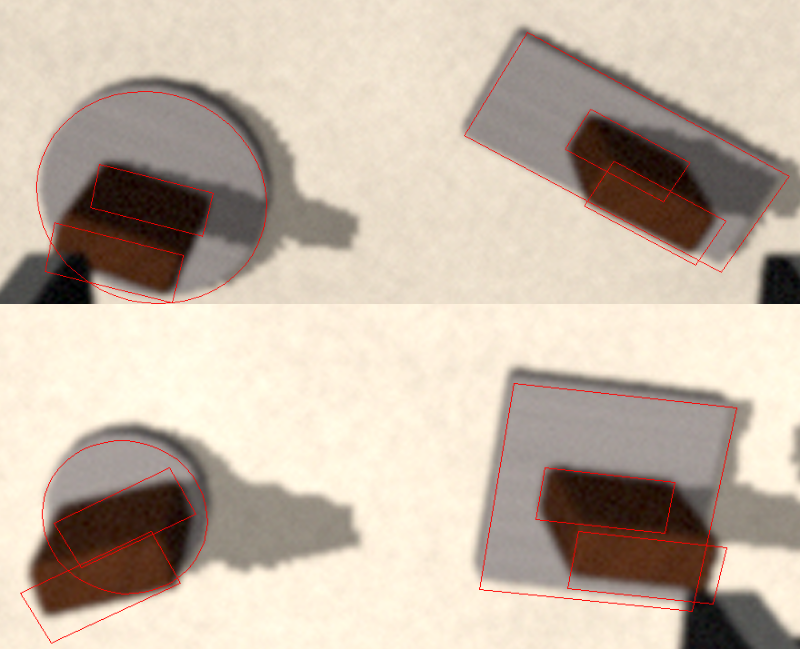

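View pics/cc.png

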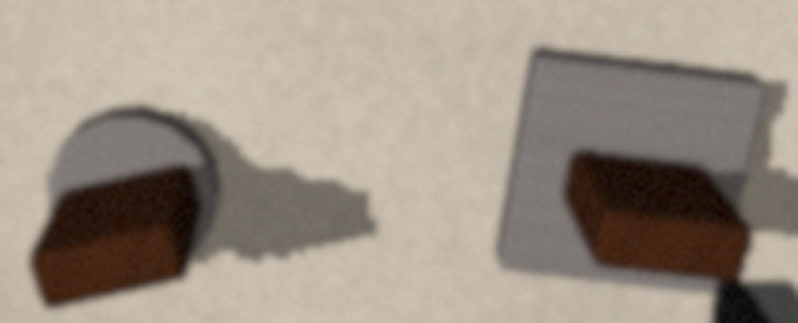

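```bash
cat > run2.py <<'E'
from ov import *
def cost(k,kind,mask,cam,q,z0,valid,lo,hi,pp):
    pass
for kind,k,n in [('tray','ob','w1'),('tray','lr','w1'),('tray','sr','w2'),('cover','lr','w1'),('cover','ob','w1'),('cover','sr','w2'),('cover','sq','w2')]:
    im=cv2.imread(f'pics/raw_{n}.png');H=np.load(f'pics/H{n}.npy');t,c=masks(im)
    c=cv2.morphologyEx(c,cv2.MORPH_CLOSE,np.ones((3,3),np.uint8)); v=np.ones(c.shape)
    if kind=='tray': v[143:]=0
    else: v[265:]=0
    q0=Q[kind,k];q0=(q0[0],q0[1],np.radians(q0[2]))
    for z0 in (-.04,-.02,-.01,0,.01,.02):
        o=H[:3,3]; # scale init about camera
        sc=(o[2]-z0)/o[2]; qi=(o[0]+(q0[0]-o[0])*sc,o[1]+(q0[1]-o[1])*sc,q0[2])
        q,f,N=fit(k,kind,t if kind=='tray' else c,lambda p:ww2px(H,p),qi,z0=z0,valid=v)
        print(kind,k,z0,np.r_[q[:2]*1e3,np.degrees(q[2])].round(1),round(f),N)
E
python3 run2.py
```

```text
tray ob -0.04 [ 619.9 -100.8  -18.9] 2135 12714.0
tray ob -0.02 [ 616.1 -107.5  -18.8] 1261 13297.0
tray ob -0.01 [ 614.3 -110.4  -18.9] 797 13522.0
tray ob 0 [ 612.6 -113.5  -18.7] 324 13928.0
tray ob 0.01 [ 611.3 -116.2  -19. ] 218 14191.0
tray ob 0.02 [ 609.5 -119.4  -19.2] 703 14647.0
tray lr -0.04 [ 625.3 -280.5    3.2] 1879 11403.0
tray lr -0.02 [ 6.214e+02 -2.742e+02 -3.000e-01] 959 11815.0
tray lr -0.01 [ 619.5 -271.5    0.8] 476 11971.0
tray lr 0 [ 6.174e+02 -2.689e+02 -2.000e-01] 94 12268.0
tray lr 0.01 [ 615.4 -265.6   -0. ] 426 12451.0
tray lr 0.02 [ 6.133e+02 -2.623e+02 -4.000e-01] 849 12771.0
tray sr -0.04 [642.2  85.2   1.4] 1166 6042.0
tray sr -0.02 [638.1  89.5  -1.6] 647 6042.0
tray sr -0.01 [6.36e+02 9.15e+01 4.00e-01] 358 6042.0
tray sr 0 [ 6.342e+02  9.350e+01 -1.000e-01] 91 6042.0
tray sr 0.01 [6.325e+02 9.610e+01 1.000e-01] 307 6042.0
tray sr 0.02 [630.4  98.4  -2.1] 677 6042.0
cover lr -0.04 [443.  -69.9 -18.1] 199 4153.0
cover lr -0.02 [448.9 -75.5 -13.5] 78 4216.0
cover lr -0.01 [451.9 -78.3 -14.7] 51 4257.0
cover lr 0 [454.8 -80.5 -15.1] 107 4313.0
cover lr
[... 203 characters left out ...]
-238.4  -28.4] 140 3642.0
cover ob 0 [ 471.  -237.3  -29.6] 257 3686.0
cover ob 0.01 [ 473.8 -236.6  -30.3] 401 3719.0
cover ob 0.02 [ 476.9 -235.6  -31.4] 548 3790.0
cover sr -0.04 [446.9 224.6  17.6] 74 1830.0
cover sr -0.02 [453.6 222.1  23.9] 47 1830.0
cover sr -0.01 [456.9 220.8  24.6] 59 1830.0
cover sr 0 [460.  219.4  26.5] 85 1830.0
cover sr 0.01 [463.2 218.2  28.4] 121 1830.0
cover sr 0.02 [466.7 217.2  32.5] 162 1830.0
cover sq -0.04 [453.6  71.7  -7.8] 251 3736.0
cover sq -0.02 [459.6  75.7  -7.9] 74 3795.0
cover sq -0.01 [462.5  78.   -7. ] 67 3826.0
cover sq 0 [465.3  80.   -6.6] 144 3858.0
cover sq 0.01 [468.1  81.7  -6.7] 236 3891.0
cover sq 0.02 [471.1  83.3  -6.9] 329 3925.0
```

```bash
cat >> h.py <<'E'
def off(p,yaw,dx,dy=0,z=.13):
    a=np.radians(yaw);c,s=np.cos(a),np.sin(a);return [p[0]+c*dx+s*dy,p[1]+s*dx-c*dy,z]
E
python3 - <<'E'
from h import *
plan(off((.4635,.079),82.5,-.04,0,.13),82.5)
E
```

```text
t 3.2 pos [530.2 168.7 211.3] yaw -0.14 q5 1.76 F [ 0.8 -0.3  0.2] w 0.0855
turn [ 3.000e-02  2.000e-02 -8.264e+01] shift(after turn) [-137.6  -54.4   81.3] shift(before) [-71.6 129.5  81.4] norm 168.885410114798
```

Call:
drive_tool(targets=[0, 0, 0, -23.9, 43.2, 27.1, 1, 0, 0, 0, -23.9, 43.2, 27.1, 1, 0, 0, 0, -23.9, 43.1, 27.1, 1, 0, 0, -10.33, 0, 0, 0, 1, 0, 0, -10.33, 0, 0, 0, 1, 0, 0, -10.33, 0, 0, 0, 1, 0, 0, -10.33, 0, 0, 0, 1, 0, 0, -10.33, 0, 0, 0, 1, 0, 0, -10.33, 0, 0, 0, 1, 0, 0, -10.33, 0, 0, 0, 1, 0, 0, -10.33, 0, 0, 0, 1, 0, 0, 0, 0, 0, 0, 1])

```text
clock: 4.7
position: [0.4584, 0.04, 0.1301]
ee_rot: [0.0, 0.752, 0.659, -0.0]
contact_force: [0.5, -0.7, -0.6]
width: 0.085
```

```bash
python3 - <<'E'
from h import *
H=wpose();np.save('pics/Hw3.npy',H);save('wrist','w3',s=1.42)
plan(off((.4635,.079),82.5,-.04,0,.13),82.5)
E
```

```text
t 4.75 pos [458.3  40.2 130.1] yaw 82.38 q5 0.07 F [ 0.5  0.2 -0.2] w 0.0854
turn [ 0.01  0.01 -0.12] shift(after turn) [-0.8  0.   0.1] shift(before) [-0.8  0.   0.1] norm 0.8346736283105068
```

View pics/w3.png

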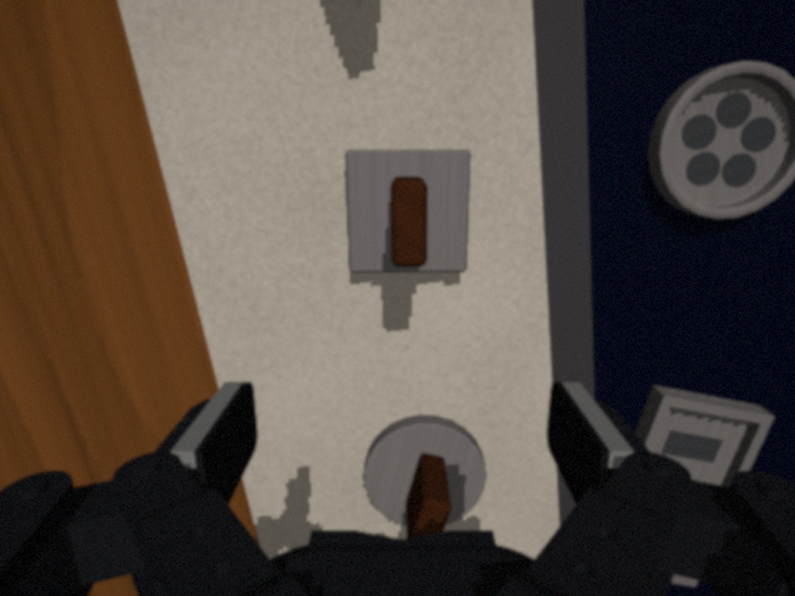

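```bash
cat > look.py <<'E'
import sys
from ov import *
def dofit(n,kind,k,q0,zs=(-.006,0,),vrow=265,crop=True,z0b=0):
    im=cv2.imread(f'pics/raw_{n}.png');H=np.load(f'pics/H{n}.npy');t,c=masks(im)
    c=cv2.morphologyEx(c,cv2.MORPH_CLOSE,np.ones((3,3),np.uint8)); v=np.ones(c.shape); v[vrow:]=0
    cam=lambda p:ww2px(H,p)
    for z in zs:
        q,f,N=fit(k,kind,t if kind=='tray' else c,cam,(q0[0],q0[1],np.radians(q0[2])),z0=z+z0b,valid=v)
        print(kind,k,z,np.r_[q[:2]*1e3,np.degrees(q[2])].round(1),round(f),N)
    q=(q[0],q[1],np.degrees(q[2]))
    if crop:
        f=4;B=cv2.resize(im,None,fx=f,fy=f,interpolation=cv2.INTER_CUBIC)
        R=rings(kind,k,q,cam,z0=zs[-1]+z0b)
        for r in R: cv2.polylines(B,[np.round((r+.5)*f-.5).astype(np.int32)],True,(0,0,255),1)
        A=np.vstack(R);lo=np.maximum(A.min(0)-15,0).astype(int)*f;hi=np.minimum(A.max(0)+15,[560,420]).astype(int)*f
        B=B[lo[1]:hi[1],lo[0]:hi[0]];s=min(1,600/B.shape[0],800/B.shape[1]);cv2.imwrite(f'pics/fit_{n}_{kind}_{k}.png',cv2.resize(B,None,fx=s,fy=s))
    return q
E
python3 - <<'E'
from look import *
dofit('w3','cover','sq',(.4635,.079,-7.5))
E
```

```text
cover sq -0.006 [467.9  81.2  -7.4] 106 7224.0
cover sq 0 [467.6  81.2  -7.5] 302 7224.0
```

View pics/fit_w3_cover_sq.png

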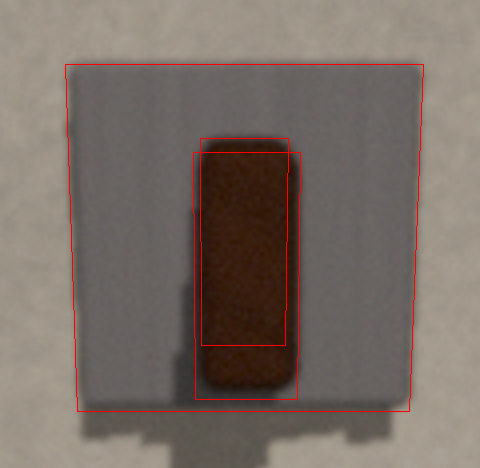

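```bash
python3 - <<'E'
from h import *
plan((.4667,.0812,.02),82.6)
E
```

```text
t 4.75 pos [458.3  40.2 130.1] yaw 82.38 q5 0.07 F [ 0.5  0.2 -0.2] w 0.0854
turn [ 0.01  0.01 -0.22] shift(after turn) [ 41.8   3.  110.1] shift(before) [ 41.8   2.8 110.1] norm 117.78503660434039
```

Call:
drive_tool(targets=[0, 0, -0.2, 41.8, 3, 0, 1, 0, 0, 0, 0, 0, 40, 1, 0, 0, 0, 0, 0, 40, 1, 0, 0, 0, 0, 0, 20, 1, 0, 0, 0, 0, 0, 10, 1, 0, 0, 0, 0, 0, 0, 0, 0, 0, 0, 0, 0, 0, 0, 0, 0, 0, 0, 0, 0, 0, 0, 0, 0, 0, 0, 0, 0, 0, 0, 0, 0, 0, 0, 0, 0], grip_force=40)

```text
schema error: expected a multiple of 7 numbers
```

Call:
drive_tool(targets=[0, 0, -0.2, 41.8, 3, 0, 1, 0, 0, 0, 0, 0, 40, 1, 0, 0, 0, 0, 0, 40, 1, 0, 0, 0, 0, 0, 20, 1, 0, 0, 0, 0, 0, 10, 1, 0, 0, 0, 0, 0, 0, 1, 0, 0, 0, 0, 0, 0, 0, 0, 0, 0, 0, 0, 0, 0, 0, 0, 0, 0, 0, 0, 0, 0, 0, 0, 0, 0, 0, 0], grip_force=40)

```text
clock: 6.0
position: [0.467, 0.082, 0.0204]
ee_rot: [0.0, 0.75, 0.661, 0.0]
contact_force: [0.4, -0.3, 2.7]
width: 0.0152
```

```bash
python3 - <<'E'
from h import *
H=wpose();np.save('pics/Hw4.npy',H);save('wrist','w4',s=1.42)
plan((.4667,.0812,.02),82.6)
E
```

```text
t 6.05 pos [467.   82.   20.4] yaw 82.83 q5 0.15 F [ 0.1 -0.3  3.2] w 0.0149
turn [ 0.05 -0.    0.23] shift(after turn) [-0.8 -0.2  0.4] shift(before) [-0.8 -0.2  0.4] norm 0.9264925111700884
```

View pics/w4.png

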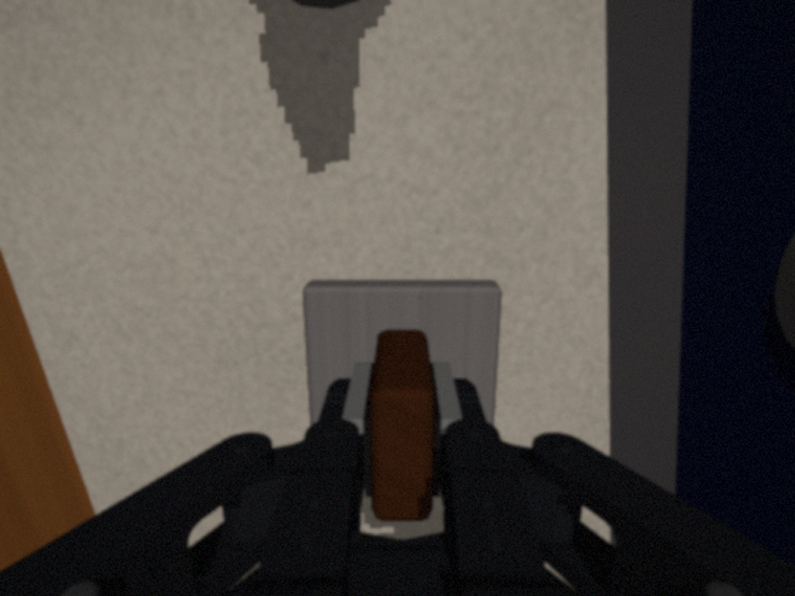

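```bash
python3 - <<'E'
from h import *
H=np.load('pics/Hw4.npy');s=get_state();T=Rcur(s)
def tool(u,v,z):
    p=wpx2w(H,(u+.5)/1.42-.5,(v+.5)/1.42-.5,z);return (T.inv().apply(p-s['position'])*1e3).round(1)
for z in (.012,):
  for u,v in((305,290),(500,290),(306,281),(498,281),(312,420),(494,420)): print((u,v),tool(u,v,z),tool(u,v,0))
# bar top: near and far end at z .058
for u,v in((378,388),(428,388),(375,518),(430,518)): print((u,v),tool(u,v,.058))
E
```

```text
(305, 290) [ 30.9 -29.6   8.3] [ 27.6 -32.1  20.3]
(500, 290) [31.  32.2  8.4] [27.7 34.6 20.4]
(306, 281) [ 33.9 -29.1   8.3] [ 30.8 -31.5  20.3]
(498, 281) [33.9 31.4  8.4] [30.8 33.8 20.4]
(312, 420) [-15.3 -29.8   8.3] [-22.3 -32.2  20.3]
(494, 420) [-15.3  32.7   8.4] [-22.3  35.2  20.4]
(378, 388) [ 19.8  -4.5 -37.6]
(428, 388) [ 19.8   7.2 -37.6]
(375, 518) [-16.7  -5.7 -37.7]
(430, 518) [-16.7   8.3 -37.6]
```

```bash
cp cal.pkl cal0.pkl; python3 - <<'E'
import pickle
c=pickle.load(open('cal.pkl','rb'));c['wrist']['hand_eye'][1,3]=0.0;pickle.dump(c,open('cal.pkl','wb'))
from h import *
plan(off((.647,.2735),92.7,-.07,0,.13),92.7)
E
```

```text
t 6.05 pos [467.   82.   20.4] yaw 82.83 q5 0.15 F [ 0.1 -0.3  3.2] w 0.0149
turn [ 0.05  0.   -9.87] shift(after turn) [ 112.8  188.8 -109.6] shift(before) [ 143.5  166.8 -109.5] norm 245.7591574184981
```

Call:
drive_tool(targets=[0, 0, 0, 0, 0, -15, 0, 0, 0, 0, 0, 0, -45, 0, 0, 0, 0, 0, 0, -49.5, 0, 0, 0, 0, 28.7, 33.4, 0, 0, 0, 0, 0, 28.7, 33.4, 0, 0, 0, 0, 0, 28.7, 33.4, 0, 0, 0, 0, 0, 28.7, 33.4, 0, 0, 0, 0, 0, 28.7, 33.3, 0, 0, 0, 0, -9.9, 0, 0, 0, 0, 0, 0, 0, 0, 0, 0, 0, 0, 0, 0, 0, 0, 0, 0])

```text
clock: 7.42
position: [0.6495, 0.2032, 0.1291]
ee_rot: [-0.0, 0.691, 0.723, -0.001]
contact_force: [0.1, -0.2, -2.0]
width: 0.0158
```

```bash
python3 - <<'E'
from h import *
H=wpose();np.save('pics/Hw5.npy',H);save('wrist','w5',s=1.42)
plan(off((.647,.2735),92.7,-.07,0,.13),92.7)
E
```

```text
t 7.47 pos [649.6 203.2 129.3] yaw 92.61 q5 0.16 F [ 0.4 -0.4 -1.2] w 0.0153
turn [-0.04  0.01 -0.09] shift(after turn) [ 0.4  0.7 -0.7] shift(before) [ 0.4  0.7 -0.7] norm 1.0552304292748327
```

View pics/w5.png

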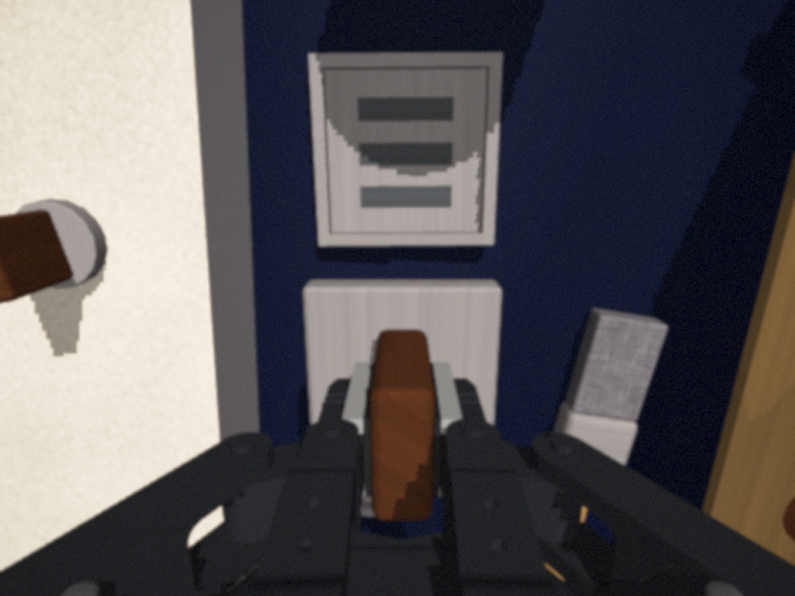

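```bash
python3 - <<'E'
from look import *
dofit('w5','tray','sq',(.647,.2735,2.7),zs=(-.004,0),vrow=192)
H=np.load('pics/Hw5.npy')
P=[wpx2w(H,(u+.5)/1.42-.5,(v+.5)/1.42-.5,.014) for u,v in((309,53),(503,53),(495,246),(318,246))]
P=np.array(P);print(P.mean(0),[np.linalg.norm(P[i]-P[i-1]) for i in range(4)],np.degrees(np.arctan2(*(P[0]-P[3])[[1,0]])),np.degrees(np.arctan2(*(P[1]-P[2])[[1,0]])),np.degrees(np.arctan2(*(P[0]-P[1])[[1,0]])))
E
```

```text
tray sq -0.004 [647.1 276.5   3.1] 1025 18221.0
tray sq 0 [647.8 275.7   2.7] 526 18221.0
[0.64816719 0.27513279 0.014     ] [np.float64(0.09242590313378884), np.float64(0.09190796240291368), np.float64(0.09236458229463626), np.float64(0.09321916953697236)] 92.52289685894426 93.33621720481821 -177.3951521977426
```

View pics/fit_w5_tray_sq.png

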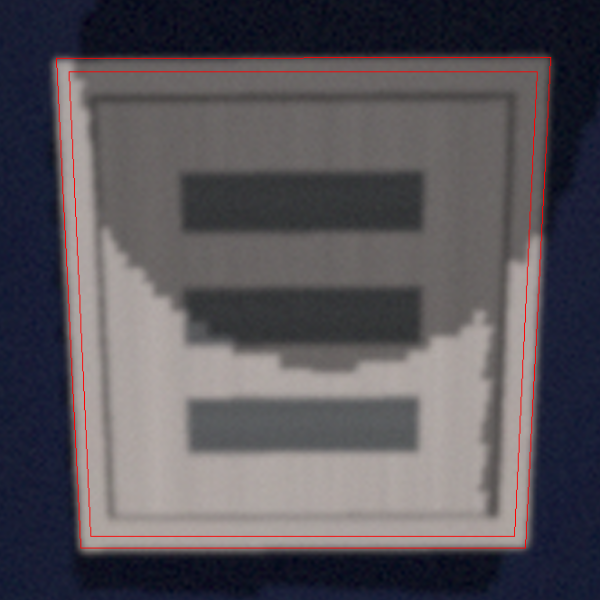

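```bash
python3 - <<'E'
from h import *
plan(off((.648,.2754),92.8,-.0007,0,.035),92.8)
E
```

```text
t 7.47 pos [649.6 203.2 129.3] yaw 92.61 q5 0.16 F [ 0.4 -0.4 -1.2] w 0.0153
turn [-0.04  0.01 -0.19] shift(after turn) [71.5  1.9 94.3] shift(before) [71.5  1.8 94.3] norm 118.3878386626322
```

Call:
drive_tool(targets=[0, 0, -0.2, 36, 1, 0, 0, 0, 0, 0, 35.5, 0.9, 0, 0, 0, 0, 0, 0, 0, 40, 0, 0, 0, 0, 0, 0, 40, 0, 0, 0, 0, 0, 0, 14.3, 0, 0, 0, 0, 0, 0, 0, 0, 0, 0, 0, 0, 0, 0, 0])

```text
clock: 8.35
position: [0.65, 0.2752, 0.0371]
ee_rot: [0.001, 0.689, 0.725, 0.001]
contact_force: [-0.0, -0.1, -1.4]
width: 0.0155
```

```bash
python3 - <<'E'
from h import *
H=wpose();np.save('pics/Hw6.npy',H);save('wrist','w6',s=1.42)
plan(off((.648,.2754),92.8,-.0007,0,.0265),92.8)
E
```

```text
t 8.4 pos [650.1 275.3  37.3] yaw 92.9 q5 0.25 F [ 0.1  0.2 -0.8] w 0.0153
turn [ 0.22 -0.05  0.1 ] shift(after turn) [-0.5 -2.1 10.8] shift(before) [-0.5 -2.1 10.8] norm 11.037871537137818
```

View pics/w6.png

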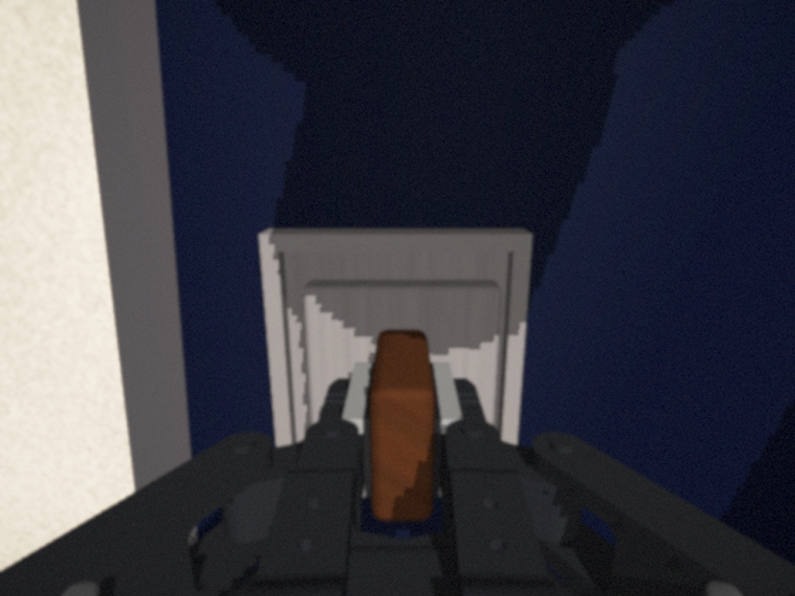

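Call:
drive_tool(targets=[0, 0, 0, -0.5, -2.1, 5, 0, 0, 0, 0, 0, 0, 4.5, 0, 0, 0, 0, 0, 0, 0, 0, 0, 0, 0, 0, 0, 0, 0])

```text
clock: 8.9
position: [0.6468, 0.2745, 0.0264]
ee_rot: [0.0, 0.689, 0.725, 0.0]
contact_force: [-0.8, -0.4, 4.1]
width: 0.0158
```

```bash
python3 - <<'E'
from h import *
plan(off((.648,.2754),92.8,-.0007,0,.0265),92.8)
E
```

```text
t 8.9 pos [646.8 274.5  26.4] yaw 92.93 q5 0.25 F [-0.8 -0.4  4.1] w 0.0158
turn [ 0.06 -0.    0.13] shift(after turn) [ 0.2  1.2 -0.1] shift(before) [ 0.2  1.2 -0.1] norm 1.2549191022745032
```

Call:
drive_tool(targets=[0, 0, 0, 0, 1.2, -0.3, 0, 0, 0, 0, 0, 0, 0, 0, 0, 0, 0, 0, 0, 0, 0.6, 0, 0, 0, 0, 0, 0, 0.6, 0, 0, 0, 0, 0, 0, 0.6, 0, 0, 0, 0, 0, -30, 0.6, 0, 0, 0, 0, 0, -50, 0.6, 0, 0, 0, -50, 0, -24, 0.6, 0, 0, 0, 0, 0, 0, 0.6, 0, 0, 0, 0, 0, 0, 0.6])

```text
clock: 10.15
position: [0.6499, 0.2246, 0.1295]
ee_rot: [-0.0, 0.689, 0.725, -0.0]
contact_force: [0.1, -0.2, -1.0]
width: 0.0512
```

```bash
python3 - <<'E'
from look import *
H=wpose();np.save('pics/Hw7.npy',H);save('wrist','w7',s=1.42)
plan((.46,.219,.13),105)
E
```

```text
t 10.2 pos [649.6 225.  128.9] yaw 92.93 q5 0.18 F [-0.  -0.   0.3] w 0.0514
turn [ -0.1   -0.03 -12.07] shift(after turn) [  43.3 -184.7   -1.1] shift(before) [   3.7 -189.7   -0.7] norm 189.7170319655156
```

View pics/w7.png

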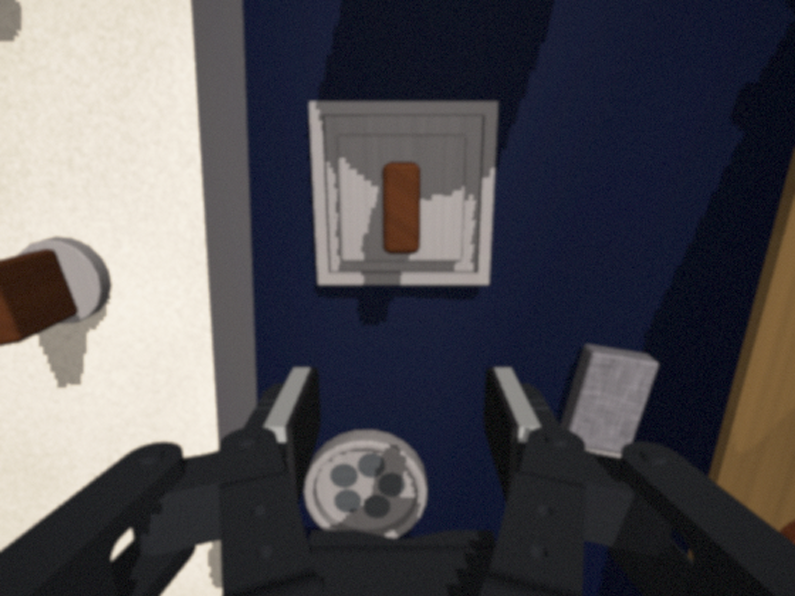

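```bash
python3 - <<'E'
from look import *
im=cv2.imread('pics/raw_w7.png')[65:210,210:360]
cv2.imwrite('pics/c7.png',cv2.resize(np.clip(im.astype(int)*14//10,0,255).astype(np.uint8),None,fx=4,fy=4,interpolation=cv2.INTER_CUBIC))
E
```

```text
(no output)
```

View pics/c7.png

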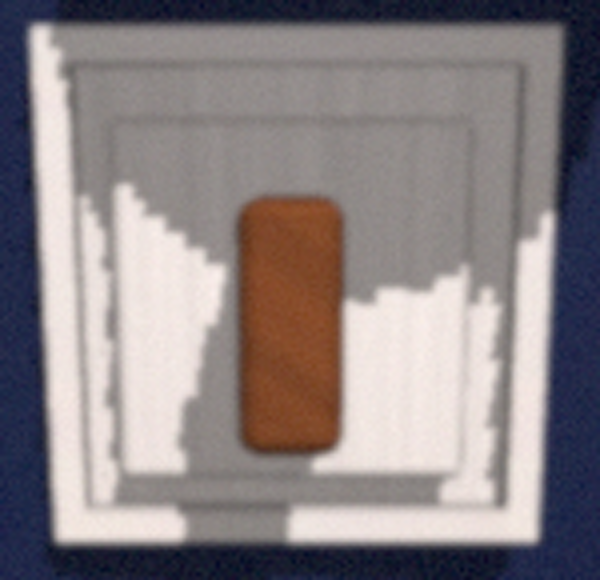

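```bash
cat > rel.py <<'E'
from h import *
def rel(n,org,f,tray,cov,zc=.018,yaw=0,zt=.014):
    H=np.load(f'pics/H{n}.npy')
    W=lambda P,z:np.array([wpx2w(H,org[0]+(u+.5)/f-.5,org[1]+(v+.5)/f-.5,z) for u,v in P])
    T,C=W(tray,zt),W(cov,zc);a=np.radians(yaw);R=np.array([[np.cos(a),np.sin(a)],[-np.sin(a),np.cos(a)]])
    print('tray',T.mean(0)[:2],'cover',C.mean(0)[:2],'diff in tool xy mm',(Rt(yaw).inv().apply(C.mean(0)-T.mean(0))*1e3).round(2)[:2])
    for P in(T,C):
        e=[P[(i+1)%len(P)]-P[i] for i in range(len(P))];print([round(np.linalg.norm(x)*1e3,1) for x in e],[round(np.degrees(np.arctan2(x[1],x[0]))%90,1) for x in e])
E
python3 -c "
from rel import *
rel('w7',(210,65),4,[(30,25),(565,25),(540,545),(55,545)],[(112,120),(472,123),(462,473),(122,473)],yaw=92.9)"
```

```text
tray [0.64798308 0.27519025] cover [0.64702934 0.27459988] diff in tool xy mm [-0.54 -0.98]
[np.float64(92.5), np.float64(92.9), np.float64(93.0), np.float64(92.9)] [np.float64(2.9), np.float64(3.1), np.float64(2.9), np.float64(2.8)]
[np.float64(62.4), np.float64(61.8), np.float64(63.2), np.float64(62.3)] [np.float64(2.5), np.float64(3.3), np.float64(2.9), np.float64(2.5)]
```

```bash
python3 - <<'E'
from h import *
plan(off((.459,.219),106,-.045,0,.13),106)
E
```

```text
t 10.2 pos [649.6 225.  128.9] yaw 92.93 q5 0.18 F [-0.  -0.   0.3] w 0.0514
turn [ -0.1   -0.03 -13.07] shift(after turn) [   1.8 -184.9   -1.1] shift(before) [ -40.  -180.5   -0.7] norm 184.88859515416362
```

Call:
drive_tool(targets=[0, 0, -6.5, 0, 0, 0, 0.7, 0, 0, -6.5, 0, 0, 0, 0.7, 0, 0, 0, 0.5, -46.3, 0, 0.7, 0, 0, 0, 0.5, -46.2, 0, 0.7, 0, 0, 0, 0.5, -46.2, 0, 0.7, 0, 0, 0, 0.3, -46.2, 0, 0.7, 0, 0, 0, 0, 0, 0, 0.7, 0, 0, 0, 0, 0, 0, 0.7])

```text
clock: 11.2
position: [0.4727, 0.1763, 0.1298]
ee_rot: [0.0, 0.602, 0.799, 0.0]
contact_force: [0.3, 0.6, 0.1]
width: 0.0599
```

```bash
python3 - <<'E'
from look import *
H=wpose();np.save('pics/Hw8.npy',H);save('wrist','w8',s=1.42)
plan(off((.459,.219),106,-.045,0,.13),106)
dofit('w8','cover','sr',(.459,.219,16))
E
```

```text
t 11.25 pos [473.3 176.3 129.8] yaw 105.97 q5 -0.06 F [ 0.5 -0.1  0.3] w 0.0598
turn [ 0.07 -0.   -0.03] shift(after turn) [-0.1 -1.9 -0.2] shift(before) [-0.1 -1.9 -0.2] norm 1.947479376169256
cover sr -0.006 [461.4 219.7  14.9] 101 3308.0
cover sr 0 [461.4 220.1  13.5] 245 3308.0
```

View pics/w8.png

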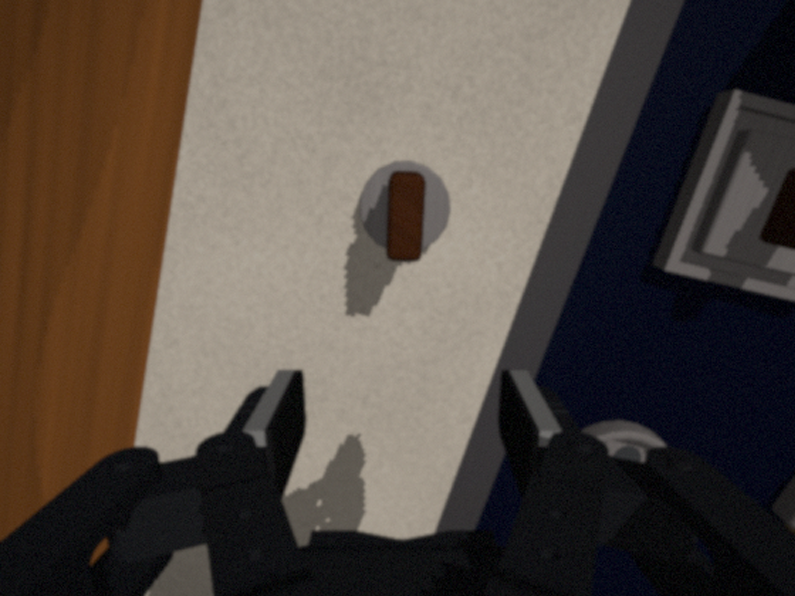

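View pics/fit_w8_cover_sr.png

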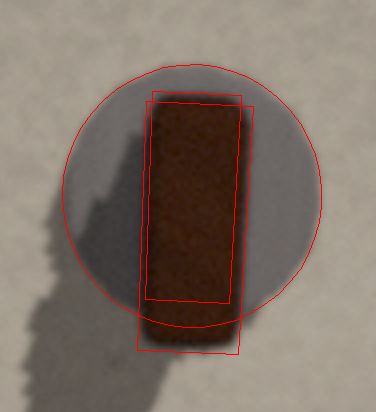

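```bash
python3 - <<'E'
from h import *
plan((.4614,.2198,.0205),104.7)
E
```

```text
t 11.25 pos [473.3 176.3 129.8] yaw 105.97 q5 -0.06 F [ 0.5 -0.1  0.3] w 0.0598
turn [ 0.07 -0.    1.27] shift(after turn) [ 45.1  -0.4 109.3] shift(before) [ 45.    0.4 109.3] norm 118.26470998637316
```

Call:
drive_tool(targets=[0, 0, 1.3, 0, 0, 0, 0.7, 0, 0, 0, 45, -0.4, 0, 0.7, 0, 0, 0, 0, 0, 40, 0.7, 0, 0, 0, 0, 0, 40, 0.7, 0, 0, 0, 0, 0, 20, 0.7, 0, 0, 0, 0, 0, 9.3, 0.7, 0, 0, 0, 0, 0, 0, 0.7, 0, 0, 0, 0, 0, 0, 0, 0, 0, 0, 0, 0, 0, 0, 0, 0, 0, 0, 0, 0, 0, 0, 0, 0, 0, 0, 0, 0])

```text
clock: 12.62
position: [0.4609, 0.2192, 0.0215]
ee_rot: [0.001, 0.611, 0.791, 0.001]
contact_force: [-0.7, 0.6, 6.7]
width: 0.0156
```

```bash
python3 - <<'E'
from h import *
H=wpose();np.save('pics/Hw9.npy',H);save('wrist','w9',s=1.42)
plan(off((.6335,.0925),90,-.065,0,.13),90)
E
```

```text
t 12.68 pos [460.9 219.2  21.5] yaw 104.63 q5 0.05 F [-0.4  0.8  6.5] w 0.0154
turn [ 1.000e-01 -1.000e-02  1.463e+01] shift(after turn) [-191.7  172.6 -108.5] shift(before) [-229.1  118.8 -108.2] norm 279.8062956857027
```

View pics/w9.png

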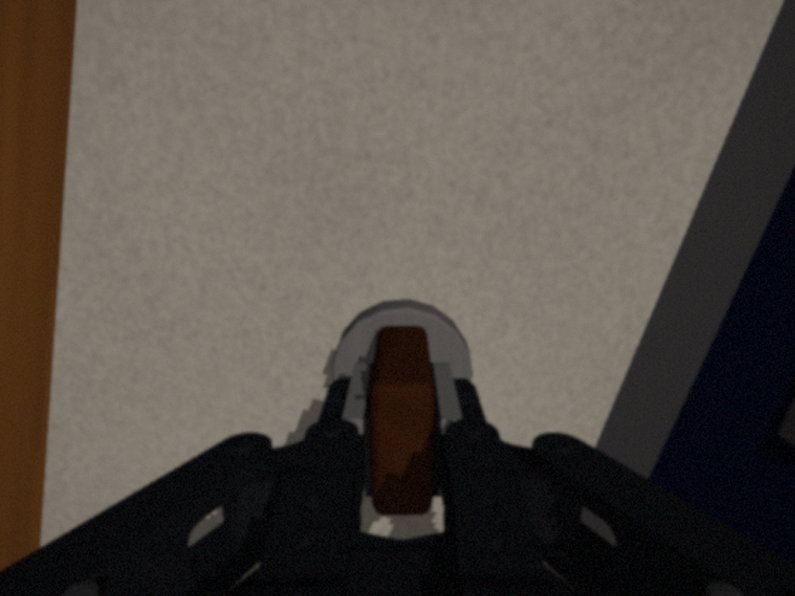

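```bash
cat > hand.py <<'E'
from h import *
# held item: plate-top points lie tz_plate below TCP;  z measured as height above cover underside, TCP height above underside = h0
def tool(n,u,v,zc,h0,f=1.42):
    H=np.load(f'pics/H{n}.npy');he=calibration('wrist')['hand_eye'];d=he[:3,:3]@np.linalg.solve(calibration('wrist')['mtx'],[(u+.5)/f-.5,(v+.5)/f-.5,1.]);o=he[:3,3]
    z=h0-zc; p=o+d*(z-o[2])/d[2];return (p*1e3).round(1)
E
python3 - <<'E'
from hand import *
print('sq edge',tool('w4',402,290,.012,.0204),tool('w4',402,283,.012,.0204),'bar',tool('w4',403,388,.058,.0204),tool('w4',403,519,.058,.0204))
print('sr edge',tool('w9',402,307,.012,.0215),tool('w9',402,301,.012,.0215),'bar',tool('w9',403,384,.058,.0215),tool('w9',403,514,.058,.0215))
E
```

```text
sq edge [31.  -0.   8.4] [33.3 -0.   8.4] bar [ 19.8   0.2 -37.6] [-17.    0.3 -37.6]
sr edge [25.  -0.   9.5] [27.  -0.   9.5] bar [ 20.3   0.2 -36.5] [-16.4   0.3 -36.5]
```

Call:
drive_tool(targets=[0, 0, 0, 0, 0, -15, 0, 0, 0, 0, 0, 0, -45, 0, 0, 0, 0, 0, 0, -48.5, 0, 0, 0, 0, -45.8, 23.8, 0, 0, 0, 0, 0, -45.8, 23.8, 0, 0, 0, 0, 0, -45.8, 23.8, 0, 0, 0, 0, 0, -45.8, 23.7, 0, 0, 0, 0, 0, -45.9, 23.7, 0, 0, 0, 0, 7.3, 0, 0, 0, 0, 0, 0, 7.3, 0, 0, 0, 0, 0, 0, 0, 0, 0, 0, 0, 0, 0, 0, 0, 0, 0, 0, 0])

```text
schema error: expected a multiple of 7 numbers
```

```bash
python3 - <<'E'
from look import *
H=wpose();np.save('pics/Hw10.npy',H);save('wrist','w10',s=1.42)
dofit('w10','tray','sr',(.6335,.0925,0),zs=(-.004,0),vrow=205)
plan(off((.6335,.0925),90,-.065,0,.13),90)
E
```

```text
Traceback (most recent call last):
  File "look.py", line 8, in dofit
    q,f,N=fit(k,kind,t if kind=='tray' else c,cam,(q0[0],q0[1],np.radians(q0[2])),z0=z+z0b,valid=v)
          ~~~^^^^^^^^^^^^^^^^^^^^^^^^^^^^^^^^^^^^^^^^^^^^^^^^^^^^^^^^^^^^^^^^^^^^^^^^^^^^^^^^^^^^^^
  File "fit.py", line 36, in fit
    r=minimize(cs,p0,method='Nelder-Mead',options=dict(initial_simplex=p0+D,xatol=2e-5,fatol=.05,maxiter=250))
  File "fit.py", line 30, in <lambda>
    cs=lambda q:(np.abs(render(sub.shape,[h-lo for h in hulls(k,kind,q,cam,z0)])-sub)*v).sum()
                        ~~~~~~^^^^^^^^^^^^^^^^^^^^^^^^^^^^^^^^^^^^^^^^^^^^^^^^^^
  File "fit.py", line 25, in render
    for h in hs: cv2.fillConvexPoly(m,np.round(((h+.5)*f-.5)*16).astype(np.int32),255,shift=4)
                 ~~~~~~~~~~~~~~~~~~^^^^^^^^^^^^^^^^^^^^^^^^^^^^^^^^^^^^^^^^^^^^^^^^^^^^^^^^^^^
cv2.error: OpenCV(4.12.0) :-1: error: (-5:Bad argument) in function 'fillConvexPoly'
> Overload resolution failed:
>  - Layout of the output array img is incompatible with cv::Mat
>  - Expected Ptr<cv::UMat> for argument 'img'
```

View pics/w10.png

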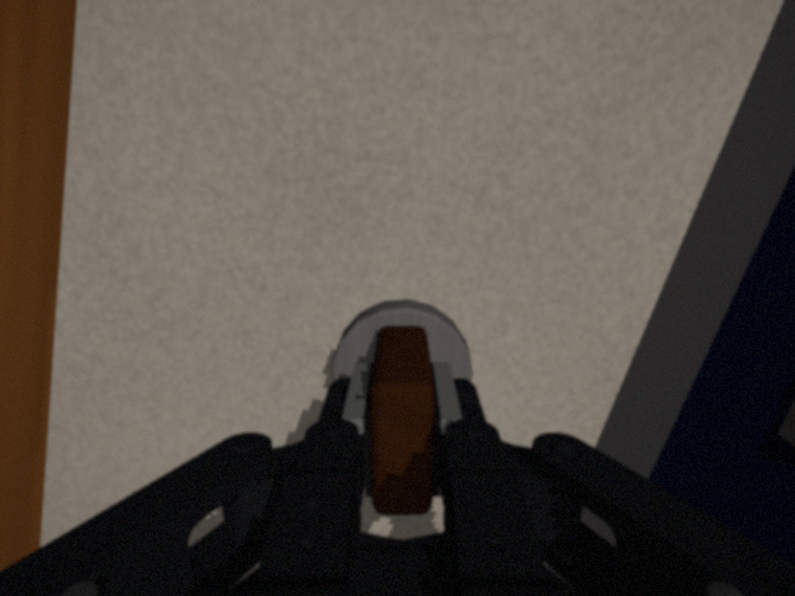

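The move call was refused because I miscounted the numbers, so the arm did not move. Resending it.

Call:
drive_tool(targets=[0, 0, 0, 0, 0, -15, 0, 0, 0, 0, 0, 0, -45, 0, 0, 0, 0, 0, 0, -48.5, 0, 0, 0, 0, -45.8, 23.8, 0, 0, 0, 0, 0, -45.8, 23.8, 0, 0, 0, 0, 0, -45.8, 23.8, 0, 0, 0, 0, 0, -45.8, 23.7, 0, 0, 0, 0, 0, -45.9, 23.7, 0, 0, 0, 0, 7.3, 0, 0, 0, 0, 0, 0, 7.3, 0, 0, 0, 0, 0, 0, 0, 0, 0, 0, 0, 0, 0, 0, 0, 0, 0, 0])

```text
clock: 14.22
position: [0.6329, 0.0275, 0.1295]
ee_rot: [0.0, 0.706, 0.708, -0.0]
contact_force: [0.6, 0.4, -1.3]
width: 0.0154
```

```bash
python3 - <<'E'
from look import *
H=wpose();np.save('pics/Hw11.npy',H);save('wrist','w11',s=1.42)
plan(off((.6335,.0925),90,-.065,0,.13),90)
dofit('w11','tray','sr',(.6335,.0925,0),zs=(-.004,0),vrow=205)
E
```

```text
t 14.28 pos [632.9  27.5 129.5] yaw 90.13 q5 -0.07 F [-0.6 -0.  -1.3] w 0.0155
turn [0.01 0.01 0.13] shift(after turn) [ 0.   0.6 -0.5] shift(before) [ 0.   0.6 -0.5] norm 0.8192843432726523
tray sr -0.004 [633.6  95.3   2.9] 351 9324.0
tray sr 0 [633.6  94.9   1.7] 118 9324.0
```

View pics/w11.png

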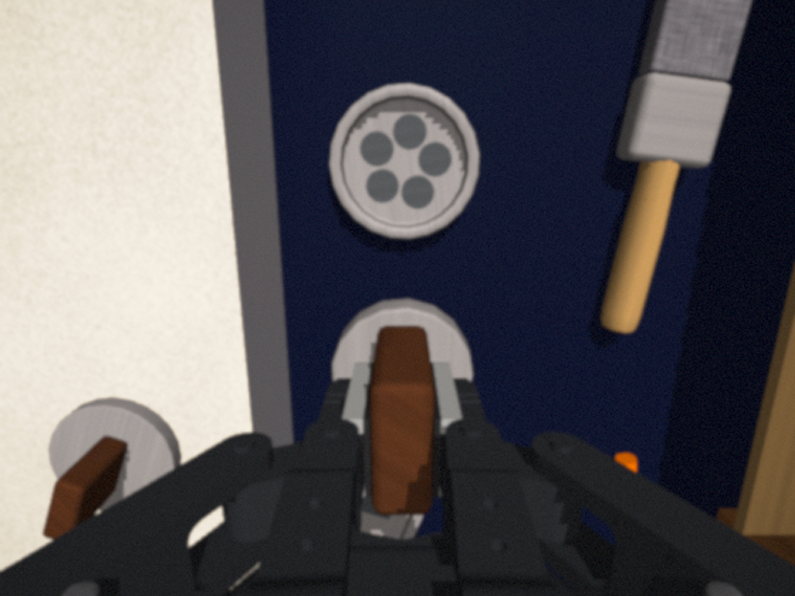

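View pics/fit_w11_tray_sr.png

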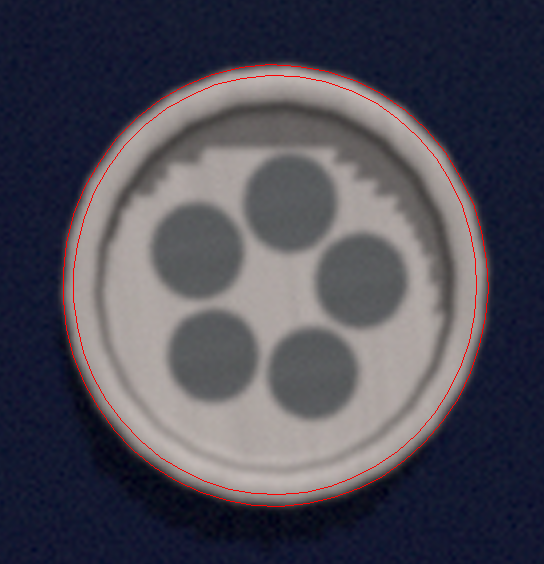

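Call:
drive_tool(targets=[0, 0, 0, 33.3, 0.7, 0, 0, 0, 0, 0, 33.3, 0, 0, 0, 0, 0, 0, 0, 0, 40, 0, 0, 0, 0, 0, 0, 40, 0, 0, 0, 0, 0, 0, 12, 0, 0, 0, 0, 0, 0, 0, 0, 0, 0, 0, 0, 0, 0, 0, 0, 0, 0, 0, 0, 0, 0])

```text
clock: 15.28
position: [0.6349, 0.0938, 0.0389]
ee_rot: [0.001, 0.707, 0.707, 0.001]
contact_force: [0.2, 1.2, -1.2]
width: 0.0151
```

```bash
python3 - <<'E'
from look import *
plan((.6336,.0941,.0275),90.1)
E
```

```text
t 15.28 pos [634.9  93.8  38.9] yaw 90.03 q5 0.04 F [ 0.2  1.2 -1.2] w 0.0151
turn [ 0.18 -0.   -0.07] shift(after turn) [ 0.3 -1.3 11.4] shift(before) [ 0.3 -1.4 11.4] norm 11.468825126359045
```

Call:
drive_tool(targets=[0, 0, 0, 0.3, -0.6, 6, 0, 0, 0, 0, 0, 0, 4, 0, 0, 0, 0, 0, 0, 0, 0, 0, 0, 0, 0, 0, 0, 0])

```text
clock: 15.78
position: [0.6333, 0.0943, 0.0276]
ee_rot: [0.0, 0.707, 0.707, 0.0]
contact_force: [-0.2, 1.1, 3.4]
width: 0.0154
```

```bash
python3 - <<'E'
from look import *
plan((.6336,.0941,.0275),90.1)
E
```

```text
t 15.78 pos [633.3  94.3  27.6] yaw 90.04 q5 0.04 F [-0.2  1.1  3.4] w 0.0154
turn [ 0.03  0.   -0.06] shift(after turn) [-0.2  0.3  0.1] shift(before) [-0.2  0.3  0.1] norm 0.3802102892097534
```

Call:
drive_tool(targets=[0, 0, 0, 0, 0, 0, 0.6, 0, 0, 0, 0, 0, 0, 0.6, 0, 0, 0, 0, 0, 0, 0.6, 0, 0, 0, 0, 0, -30, 0.6, 0, 0, 0, 0, 0, -50, 0.6, 0, 0, 0, -50, 0, -22, 0.6, 0, 0, 0, 0, 0, 0, 0.6, 0, 0, 0, 0, 0, 0, 0.6])

```text
clock: 16.77
position: [0.6326, 0.0443, 0.1287]
ee_rot: [-0.001, 0.707, 0.707, -0.0]
contact_force: [-0.3, 0.2, -0.3]
width: 0.0511
```

```bash
python3 - <<'E'
from look import *
H=wpose();np.save('pics/Hw12.npy',H);im=save('wrist','w12',s=1.42)
plan(off((.454,-.08),70,-.045,0,.13),70)
im=cv2.imread('pics/raw_w12.png');im=im[70:220,210:360]
cv2.imwrite('pics/c12.png',cv2.resize(np.clip(im.astype(int)*14//10,0,255).astype(np.uint8),None,fx=4,fy=4,interpolation=cv2.INTER_CUBIC))
E
```

```text
t 16.82 pos [632.4  44.8 128.2] yaw 90.03 q5 -0.04 F [ 0.4  0.1 -0.7] w 0.0511
turn [-1.200e-01 -2.000e-02  2.003e+01] shift(after turn) [-223.2 -124.9   -1.8] shift(before) [-167.  -193.8   -1.5] norm 255.8219219461887
```

View pics/c12.png

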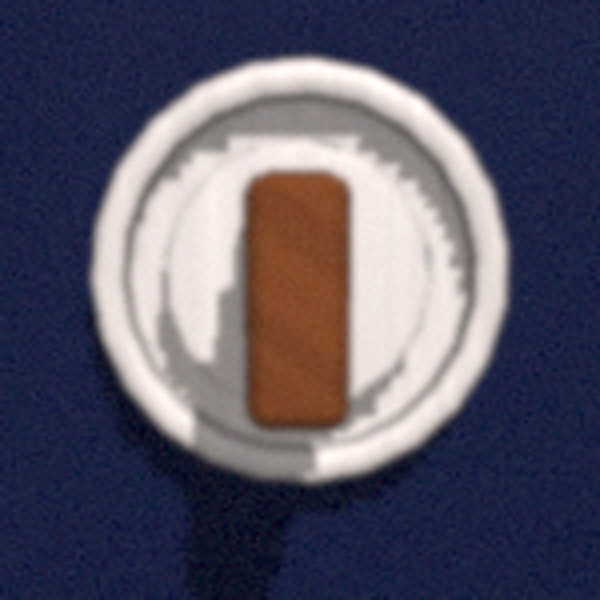

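```bash
python3 -c "
from rel import *
rel('w12',(210,70),4,[(300,57),(300,482),(90,270),(510,270)],[(301,140),(301,413),(167,275),(435,275)],yaw=90)"
```

```text
tray [0.63365182 0.09574775] cover [0.63382133 0.09548162] diff in tool xy mm [-0.27  0.17]
[np.float64(75.8), np.float64(54.8), np.float64(76.2), np.float64(52.7)] [np.float64(0.1), np.float64(44.1), np.float64(0.0), np.float64(46.4)]
[np.float64(48.0), np.float64(34.6), np.float64(47.9), np.float64(33.3)] [np.float64(0.1), np.float64(43.9), np.float64(0.0), np.float64(46.1)]
```

```bash
python3 - <<'E'
from h import *
plan(off((.454,-.08),68,-.045,0,.13),68)
E
```

```text
t 16.82 pos [632.4  44.8 128.2] yaw 90.03 q5 -0.04 F [ 0.4  0.1 -0.7] w 0.0511
turn [-1.200e-01 -1.000e-02  2.203e+01] shift(after turn) [-227.5 -118.6   -1.8] shift(before) [-166.4 -195.3   -1.5] norm 256.5686728216116
```

Call:
drive_tool(targets=[0, 0, 0, -33.3, -39.1, 0, 0.7, 0, 0, 0, -33.3, -39.1, 0, 0.7, 0, 0, 0, -33.3, -39.1, 0, 0.7, 0, 0, 0, -33.3, -39, 0, 0.7, 0, 0, 0, -33.2, -39, 0, 0.7, 0, 0, 7.3, 0, 0, 0, 0.7, 0, 0, 7.4, 0, 0, 0, 0.7, 0, 0, 7.3, 0, 0, 0, 0.7, 0, 0, 0, 0, 0, 0, 0.7, 0, 0, 0, 0, 0, 0, 0.7])

```text
clock: 18.08
position: [0.4378, -0.1217, 0.1287]
ee_rot: [-0.0, 0.828, 0.561, -0.0]
contact_force: [-0.0, -0.3, 0.1]
width: 0.0598
```

```bash
python3 - <<'E'
from look import *
H=wpose();np.save('pics/Hw13.npy',H);save('wrist','w13',s=1.42)
plan((.454,-.08,.02),68)
dofit('w13','cover','lr',(.454,-.08,-22))
E
```

```text
t 18.12 pos [ 437.8 -121.8  128.8] yaw 68.15 q5 -0.04 F [ 0.4 -0.3  0. ] w 0.06
turn [-0.05 -0.    0.15] shift(after turn) [ 44.8  -0.7 108.8] shift(before) [ 44.8  -0.5 108.8] norm 117.6693515263187
cover lr -0.006 [456.4 -80.3 -17.5] 102 8134.0
cover lr 0 [456.5 -80.2 -24.6] 365 8134.0
```

View pics/w13.png

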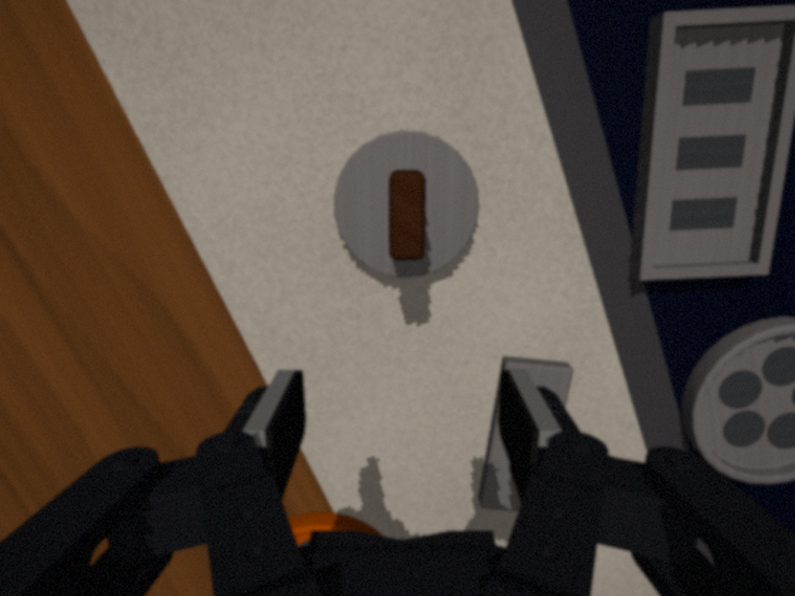

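View pics/fit_w13_cover_lr.png

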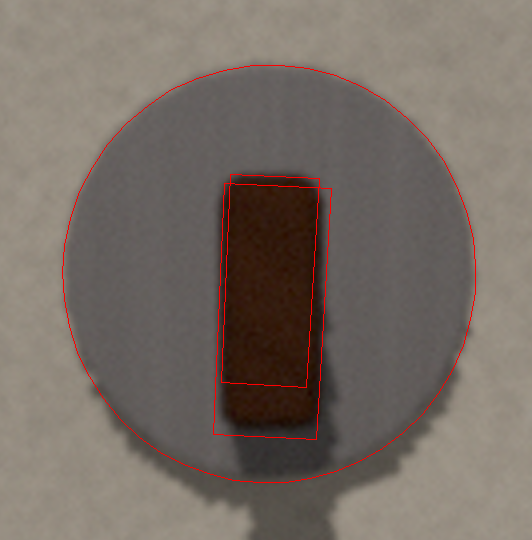

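```bash
python3 - <<'E'
from h import *
plan((.4564,-.0803,.0205),68.1)
E
```

```text
t 18.12 pos [ 437.8 -121.8  128.8] yaw 68.15 q5 -0.04 F [ 0.4 -0.3  0. ] w 0.06
turn [-0.05 -0.    0.05] shift(after turn) [ 45.4   1.7 108.3] shift(before) [ 45.4   1.9 108.3] norm 117.45588855087206
```

Call:
drive_tool(targets=[0, 0, 0, 45.4, 1.8, 0, 0.7, 0, 0, 0, 0, 0, 40, 0.7, 0, 0, 0, 0, 0, 40, 0.7, 0, 0, 0, 0, 0, 20, 0.7, 0, 0, 0, 0, 0, 8.3, 0.7, 0, 0, 0, 0, 0, 0, 0.7, 0, 0, 0, 0, 0, 0, 0, 0, 0, 0, 0, 0, 0, 0, 0, 0, 0, 0, 0, 0, 0, 0, 0, 0, 0, 0, 0, 0])

```text
clock: 19.38
position: [0.4572, -0.0811, 0.0217]
ee_rot: [0.001, 0.829, 0.559, 0.0]
contact_force: [1.5, -0.2, 6.3]
width: 0.0158
```

```bash
python3 - <<'E'
from h import *
H=wpose();np.save('pics/Hw14.npy',H);save('wrist','w14',s=1.42)
plan(off((.617,-.2695),75,-.08,0,.13),75)
E
```

```text
t 19.43 pos [457.2 -81.1  21.7] yaw 68.03 q5 0.06 F [ 0.2 -0.6  6.4] w 0.0157
turn [ 0.1   0.   -6.97] shift(after turn) [-220.6  203.1 -108.3] shift(before) [-194.3  228.5 -108. ] norm 318.80739731196775
```

View pics/w14.png

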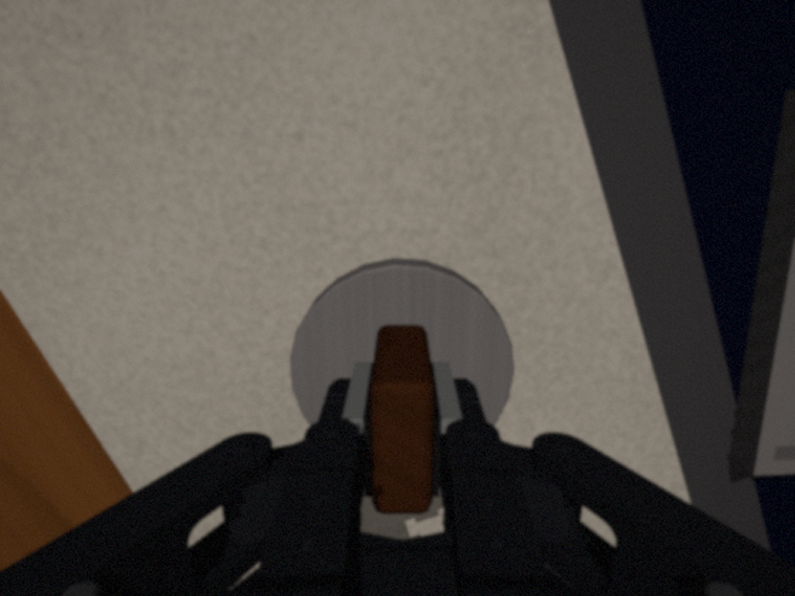

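```bash
python3 - <<'E'
from h import *
plan(off((.617,-.2695),68,-.085,0,.13),68)
E
```

```text
t 19.43 pos [457.2 -81.1  21.7] yaw 68.03 q5 0.06 F [ 0.2 -0.6  6.4] w 0.0157
turn [ 0.1  -0.    0.03] shift(after turn) [-199.8  218.7 -108.3] shift(before) [-199.9  218.8 -108. ] norm 315.4097478431502
```

Call:
drive_tool(targets=[0, 0, 0, 0, 0, -15, 0, 0, 0, 0, 0, 0, -45, 0, 0, 0, 0, 0, 0, -48.5, 0, 0, 0, 0, -33.3, 36.5, 0, 0, 0, 0, 0, -33.3, 36.5, 0, 0, 0, 0, 0, -33.3, 36.5, 0, 0, 0, 0, 0, -33.3, 36.5, 0, 0, 0, 0, 0, -33.3, 36.5, 0, 0, 0, 0, 0, -33.3, 36.3, 0, 0, 0, 0, 0, 0, 0, 0, 0, 0, 0, 0, 0, 0, 0, 0])

```text
clock: 20.8
position: [0.5838, -0.3472, 0.1282]
ee_rot: [-0.002, 0.829, 0.559, -0.0]
contact_force: [0.2, -0.0, -1.1]
width: 0.0155
```

```bash
python3 - <<'E'
from look import *
H=wpose();np.save('pics/Hw15.npy',H);save('wrist','w15',s=1.42)
plan(off((.617,-.2695),68,-.0008,0,.0275),68)
dofit('w15','tray','lr',(.617,-.2695,0),zs=(-.004,0),vrow=176)
E
```

```text
t 20.85 pos [ 583.8 -346.8  128.6] yaw 68.05 q5 -0.26 F [-0.  -1.2 -1.3] w 0.016
turn [-0.14 -0.05  0.05] shift(after turn) [ 83.3   1.8 101.1] shift(before) [ 83.2   2.1 101.2] norm 131.02810841602798
tray lr -0.004 [ 617.2 -266.9    3. ] 2687 20791.0
tray lr 0 [ 616.7 -267.8    2.7] 2362 20937.0
```

View pics/w15.png

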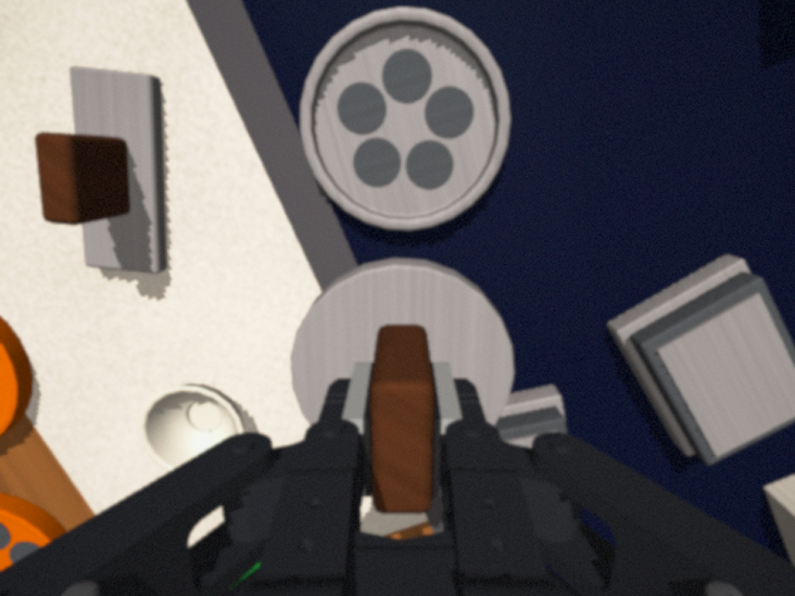

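View pics/fit_w15_tray_lr.png

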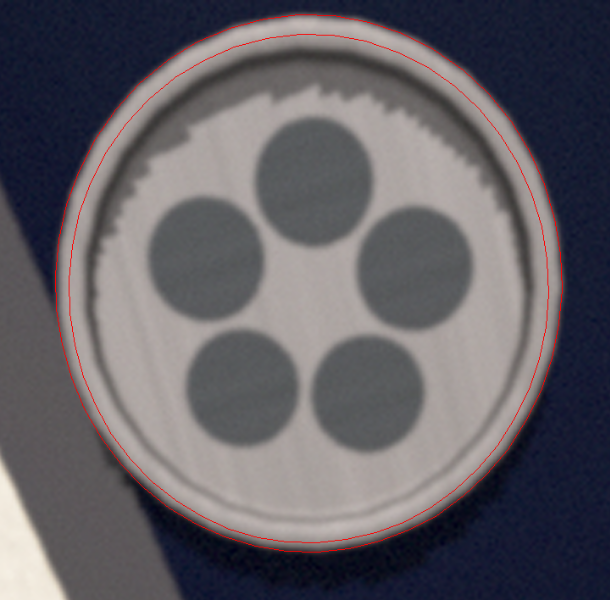

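```bash
python3 - <<'E'
from look import *
plan(off((.6167,-.2678),68.05,-.0008,0,.0275),68.05)
E
```

```text
t 20.85 pos [ 583.8 -346.8  128.6] yaw 68.05 q5 -0.26 F [-0.  -1.2 -1.3] w 0.016
turn [-0.14 -0.05 -0.  ] shift(after turn) [ 84.7   0.9 101.1] shift(before) [ 84.6   1.2 101.2] norm 131.95409719247743
```

Call:
drive_tool(targets=[0, 0, 0, 42.3, 1, 0, 0, 0, 0, 0, 42.3, 0, 0, 0, 0, 0, 0, 0, 0, 40, 0, 0, 0, 0, 0, 0, 40, 0, 0, 0, 0, 0, 0, 11, 0, 0, 0, 0, 0, 0, 0, 0, 0, 0, 0, 0, 0, 0, 0, 0, 0, 0, 0, 0, 0, 0])

```text
clock: 21.85
position: [0.6183, -0.2706, 0.0402]
ee_rot: [0.001, 0.829, 0.559, 0.001]
contact_force: [-0.1, -0.3, -2.1]
width: 0.0154
```

```bash
python3 - <<'E'
from look import *
plan(off((.6167,-.2678),68.05,-.0008,0,.0275),68.05)
E
```

```text
t 21.85 pos [ 618.3 -270.6   40.2] yaw 68.02 q5 -0.13 F [-0.1 -0.3 -2.1] w 0.0154
turn [ 0.18  0.03 -0.03] shift(after turn) [ 1.2 -2.5 12.7] shift(before) [ 1.2 -2.6 12.7] norm 12.989790701188458
```

Call:
drive_tool(targets=[0, 0, 0, 1, -1.5, 7, 0, 0, 0, 0, 0, 0, 4.5, 0, 0, 0, 0, 0, 0, 0, 0, 0, 0, 0, 0, 0, 0, 0])

```text
clock: 22.35
position: [0.616, -0.2683, 0.0276]
ee_rot: [-0.0, 0.829, 0.559, -0.0]
contact_force: [-1.6, 1.3, 5.0]
width: 0.0157
```

```bash
python3 - <<'E'
from look import *
plan(off((.6167,-.2678),68.05,-.0008,0,.0275),68.05)
E
```

```text
t 22.35 pos [ 616.  -268.3   27.6] yaw 68.03 q5 -0.13 F [-1.6  1.3  5. ] w 0.0157
turn [-0.02 -0.   -0.02] shift(after turn) [-0.1  0.5  0.1] shift(before) [-0.1  0.5  0.1] norm 0.49512564280588556
```

Seated (5 N upward force), 0.5 mm off. Releasing and backing away.

Call:
drive_tool(targets=[0, 0, 0, 0, 0, 0, 0.6, 0, 0, 0, 0, 0, 0, 0.6, 0, 0, 0, 0, 0, 0, 0.6, 0, 0, 0, 0, 0, -30, 0.6, 0, 0, 0, 0, 0, -50, 0.6, 0, 0, 0, -50, 0, -22, 0.6, 0, 0, 0, 0, 0, 0, 0.6, 0, 0, 0, 0, 0, 0, 0.6])

```text
clock: 23.35
position: [0.5972, -0.3144, 0.1283]
ee_rot: [-0.001, 0.829, 0.559, 0.0]
contact_force: [0.5, -0.3, -0.1]
width: 0.0516
```

```bash
python3 - <<'E'
from look import *
H=wpose();np.save('pics/Hw16.npy',H);im=save('wrist','w16',s=1.42)
plan(off((.4695,-.238),62,-.045,0,.13),62)
im=cv2.imread('pics/raw_w16.png');im=im[50:200,210:360]
cv2.imwrite('pics/c16.png',cv2.resize(np.clip(im.astype(int)*14//10,0,255).astype(np.uint8),None,fx=4,fy=4,interpolation=cv2.INTER_CUBIC))
E
```

```text
t 23.4 pos [ 597.2 -313.8  127.8] yaw 68.03 q5 -0.2 F [-0.1  0.3 -0.9] w 0.0511
turn [-0.12 -0.06  6.03] shift(after turn) [ -38.  -148.3   -2.2] shift(before) [ -22.2 -151.5   -1.9] norm 153.12574485535933
```

View pics/c16.png

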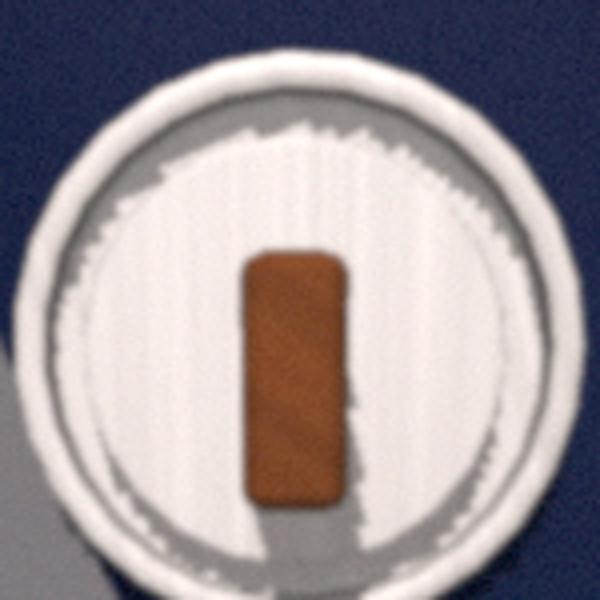

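```bash
python3 - <<'E'
from look import *
im=cv2.imread('pics/raw_w16.png')[55:215,205:365]
cv2.imwrite('pics/c16.png',cv2.resize(np.clip(im.astype(int)*12//10,0,255).astype(np.uint8),None,fx=3.75,fy=3.75,interpolation=cv2.INTER_CUBIC))
E
```

```text
(no output)
```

View pics/c16.png

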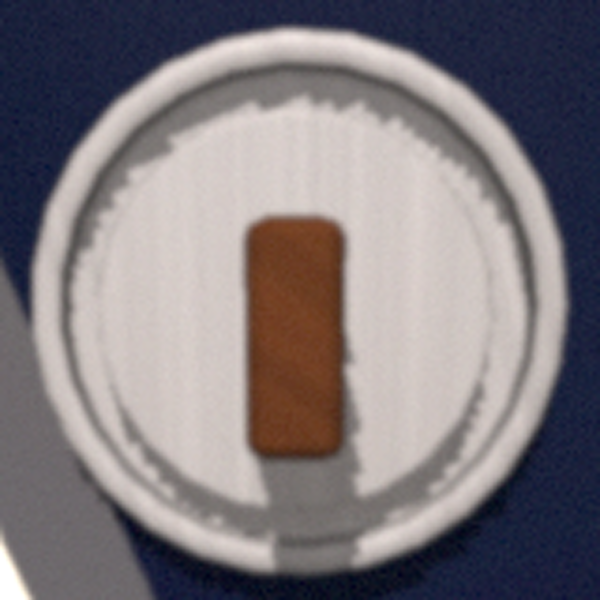

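```bash
python3 -c "
from rel import *
rel('w16',(205,55),3.75,[(300,28),(300,573),(32,300),(567,300)],[(297,106),(297,509),(102,310),(492,310)],yaw=68)"
```

```text
tray [ 0.61777633 -0.26606095] cover [ 0.6170557  -0.26643186] diff in tool xy mm [-0.61 -0.53]
[np.float64(103.3), np.float64(75.3), np.float64(103.1), np.float64(70.8)] [np.float64(68.1), np.float64(21.4), np.float64(68.0), np.float64(24.7)]
[np.float64(75.3), np.float64(53.7), np.float64(74.2), np.float64(52.0)] [np.float64(68.1), np.float64(21.8), np.float64(68.0), np.float64(23.5)]
```

Call:
drive_tool(targets=[0, 0, 0, -7.4, -50.5, -0.6, 0.7, 0, 0, 0, -7.4, -50.5, -0.6, 0.7, 0, 0, 0, -7.4, -50.5, -0.6, 0.7, 0, 0, 6, -8, 0, 0, 0.7, 0, 0, 0, 0, 0, 0, 0.7, 0, 0, 0, 0, 0, 0, 0.7])

```text
clock: 24.15
position: [0.4465, -0.2857, 0.1303]
ee_rot: [-0.0, 0.856, 0.516, 0.0]
contact_force: [-0.2, 0.1, 0.9]
width: 0.0599
```

```bash
python3 - <<'E'
from look import *
H=wpose();np.save('pics/Hw17.npy',H);save('wrist','w17',s=1.42)
plan((.4695,-.238,.0205),62)
dofit('w17','cover','ob',(.4695,-.238,-28))
E
```

```text
t 24.2 pos [ 446.5 -285.7  130.3] yaw 62.15 q5 -0.21 F [-0.2 -0.2  1.6] w 0.06
turn [-0.03 -0.02  0.15] shift(after turn) [ 52.9  -2.1 109.8] shift(before) [ 52.9  -1.9 109.8] norm 121.90646633606953
cover ob -0.006 [ 471.5 -234.8  -27.7] 118 7424.0
cover ob 0 [ 471.2 -235.4  -27.8] 297 7424.0
```

View pics/w17.png

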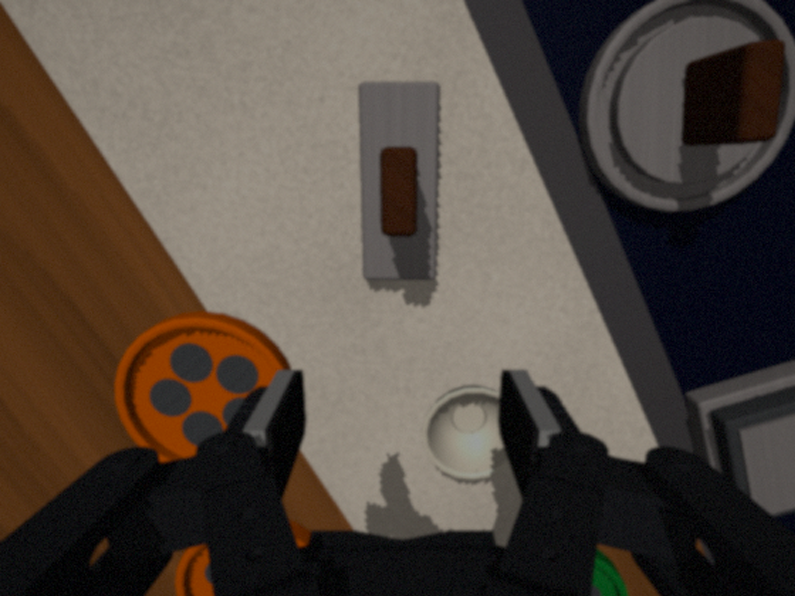

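View pics/fit_w17_cover_ob.png

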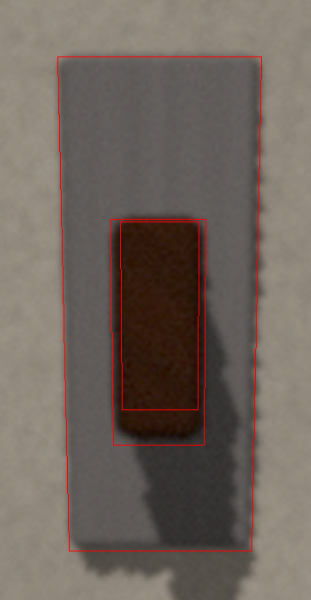

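```bash
python3 - <<'E'
from look import *
plan((.4712,-.2352,.0205),62.2)
E
```

```text
t 24.2 pos [ 446.5 -285.7  130.3] yaw 62.15 q5 -0.21 F [-0.2 -0.2  1.6] w 0.06
turn [-0.03 -0.02 -0.05] shift(after turn) [ 56.2  -1.7 109.8] shift(before) [ 56.2  -1.7 109.8] norm 123.35884515725404
```

Call:
drive_tool(targets=[0, 0, 0, 56, -1.7, 0, 0.7, 0, 0, 0, 0, 0, 40, 0.7, 0, 0, 0, 0, 0, 40, 0.7, 0, 0, 0, 0, 0, 20, 0.7, 0, 0, 0, 0, 0, 9.8, 0.7, 0, 0, 0, 0, 0, 0, 0.7, 0, 0, 0, 0, 0, 0, 0, 0, 0, 0, 0, 0, 0, 0, 0, 0, 0, 0, 0, 0, 0, 0, 0, 0, 0, 0, 0, 0])

```text
clock: 25.45
position: [0.4712, -0.2363, 0.0218]
ee_rot: [0.001, 0.857, 0.515, 0.0]
contact_force: [-0.2, 1.0, 6.3]
width: 0.0155
```

```bash
python3 - <<'E'
from hand import *
H=wpose();np.save('pics/Hw18.npy',H);save('wrist','w18',s=1.42)
plan(off((.6125,-.113),71,-.105,0,.13),71)
E
```

```text
t 25.5 pos [ 471.2 -236.3   21.8] yaw 62.03 q5 -0.11 F [-0.2 -0.3  5.4] w 0.016
turn [ 0.11  0.02 -8.97] shift(after turn) [  57.6   93.4 -108.2] shift(before) [  71.4   83.5 -108.1] norm 154.1419904736911
```

View pics/w18.png

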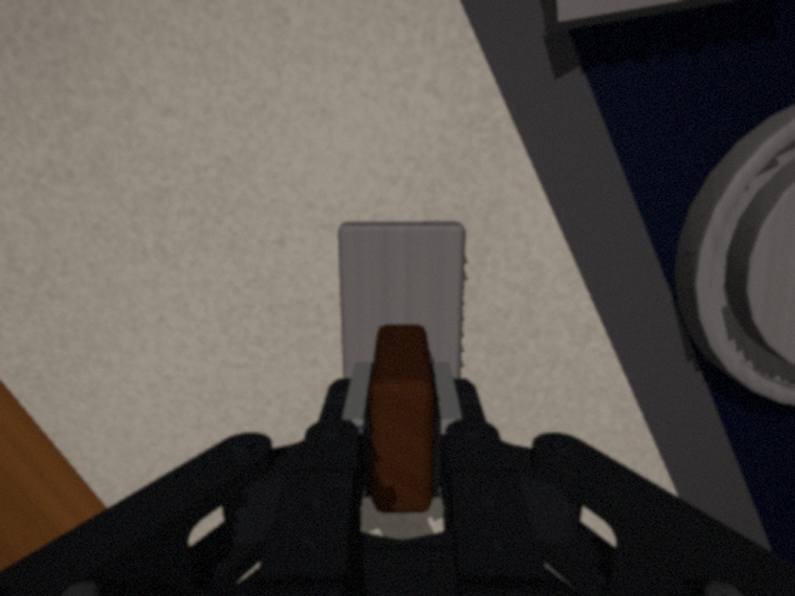

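```bash
python3 - <<'E'
from h import *
he=calibration('wrist')['hand_eye']
for z in (.13,.17,.2,.23):
  for off_ in (.09,.1,.11,.12):
    r=[]
    for x in (off_-.064,off_+.064):
        p=np.linalg.inv(he)@[x,0,z-.014,1];r.append(348.3*p[1]/p[2]*1.42+299)
    print(z,off_,np.round(r))
plan(off((.6125,-.113),71,-.11,0,.2),71)
E
```

```text
0.13 0.09 [245. -34.]
0.13 0.1 [226. -59.]
0.13 0.11 [206. -86.]
0.13 0.12 [ 187. -113.]
0.17 0.09 [233.  -7.]
0.17 0.1 [216. -28.]
0.17 0.11 [199. -50.]
0.17 0.12 [182. -73.]
0.2 0.09 [226.   9.]
0.2 0.1 [211. -10.]
0.2 0.11 [195. -30.]
0.2 0.12 [180. -50.]
0.23 0.09 [220.  22.]
0.23 0.1 [206.   5.]
0.23 0.11 [192. -13.]
0.23 0.12 [177. -31.]
t 25.5 pos [ 471.2 -236.3   21.8] yaw 62.03 q5 -0.11 F [-0.2 -0.3  5.4] w 0.016
turn [ 0.11  0.02 -8.97] shift(after turn) [  52.6   93.4 -178.2] shift(before) [  66.5   84.5 -178.1] norm 207.98342915558925
```

Call:
drive_tool(targets=[0, 0, 0, 0, 0, -15, 0, 0, 0, 0, 0, 0, -50, 0, 0, 0, 0, 0, 0, -57, 0, 0, 0, 0, 0, 0, -57, 0, 0, 0, -9, 0, 0, 0, 0, 0, 0, 0, 24.2, 31.1, 0, 0, 0, 0, 0, 24.2, 31.1, 0, 0, 0, 0, 0, 24.2, 31.1, 0, 0, 0, 0, 0, 0, 0, 0, 0, 0, 0, 0, 0, 0, 0, 0])

```text
clock: 26.75
position: [0.5815, -0.1974, 0.1998]
ee_rot: [-0.001, 0.814, 0.581, -0.001]
contact_force: [-1.2, 0.1, -1.6]
width: 0.0157
```

```bash
python3 - <<'E'
from look import *
H=wpose();np.save('pics/Hw19.npy',H);save('wrist','w19',s=1.42)
plan(off((.6125,-.113),71,-.09,0,.2),71)
dofit('w19','tray','ob',(.6125,-.113,-19),zs=(-.004,0),vrow=156)
E
```

```text
t 26.8 pos [ 581.2 -197.5  199.9] yaw 71.03 q5 -0.11 F [-1.   0.8 -1.8] w 0.0153
turn [-0.08  0.02  0.03] shift(after turn) [ 0.1  2.  -0.1] shift(before) [ 0.1  2.  -0.1] norm 2.041841946212991
tray ob -0.004 [ 612.  -111.   -18.9] 906 13434.0
tray ob 0 [ 611.9 -112.   -18.9] 769 13527.0
```

View pics/w19.png

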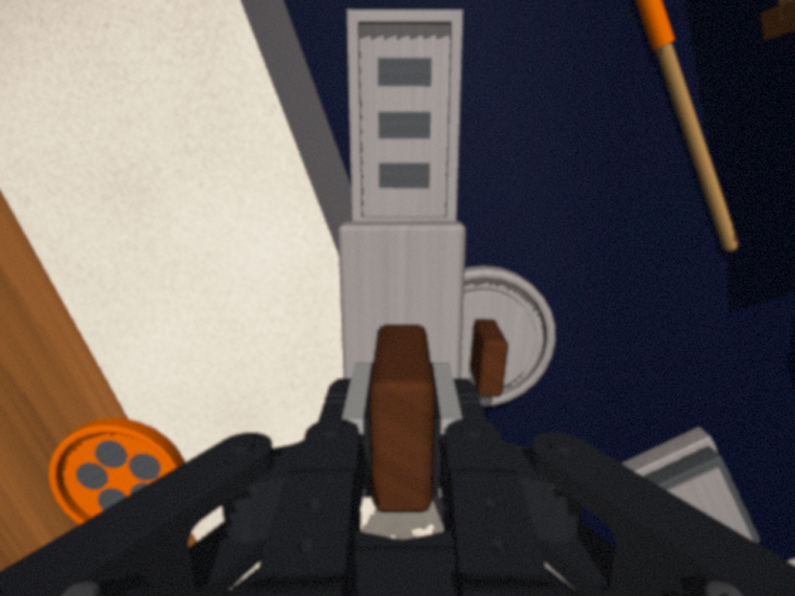

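View pics/fit_w19_tray_ob.png

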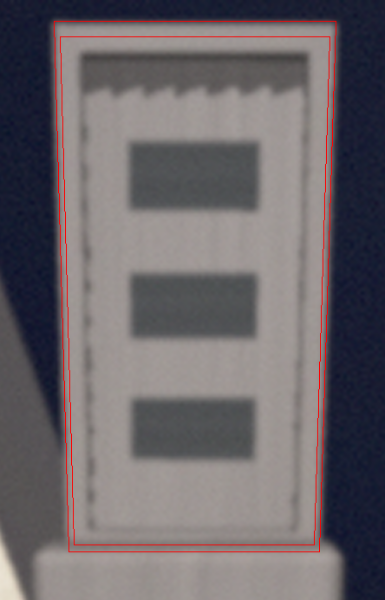

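```bash
python3 - <<'E'
from look import *
H=np.load('pics/Hw19.npy')
print(wpx2w(H,(404.5+.5)/1.42-.5,(125.5+.5)/1.42-.5,.006))
plan(off((.612,-.1117),71.1,-.0009,0,.0275),71.1)
E
```

```text
[ 0.61166335 -0.11299197  0.006     ]
t 26.8 pos [ 581.2 -197.5  199.9] yaw 71.03 q5 -0.11 F [-1.   0.8 -1.8] w 0.0153
turn [-0.08  0.02 -0.07] shift(after turn) [ 90.3   1.3 172.4] shift(before) [ 90.3   1.4 172.4] norm 194.60115032027937
```

Call:
drive_tool(targets=[0, 0, -0.1, 45, 0.8, 0, 0, 0, 0, 0, 44.8, 0, 0, 0, 0, 0, 0, 0, 0, 50, 0, 0, 0, 0, 0, 0, 50, 0, 0, 0, 0, 0, 0, 45, 0, 0, 0, 0, 0, 0, 17, 0, 0, 0, 0, 0, 0, 0, 0, 0, 0, 0, 0, 0, 0, 0, 0, 0, 0, 0, 0, 0, 0])

```text
clock: 27.92
position: [0.6136, -0.1134, 0.0399]
ee_rot: [0.002, 0.813, 0.582, 0.001]
contact_force: [0.5, 0.1, -0.1]
width: 0.0155
```

```bash
python3 - <<'E'
from look import *
H=wpose();np.save('pics/Hw20.npy',H);save('wrist','w20',s=1.42)
plan(off((.6118,-.1122),71.1,-.0009,0,.0277),71.1)
E
```

```text
t 27.98 pos [ 613.4 -113.2   39.7] yaw 71.13 q5 0.04 F [-0.3  0.5 -0.9] w 0.0153
turn [ 0.19 -0.    0.03] shift(after turn) [-0.4 -1.8 12. ] shift(before) [-0.4 -1.9 11.9] norm 12.100327356631617
```

View pics/w20.png

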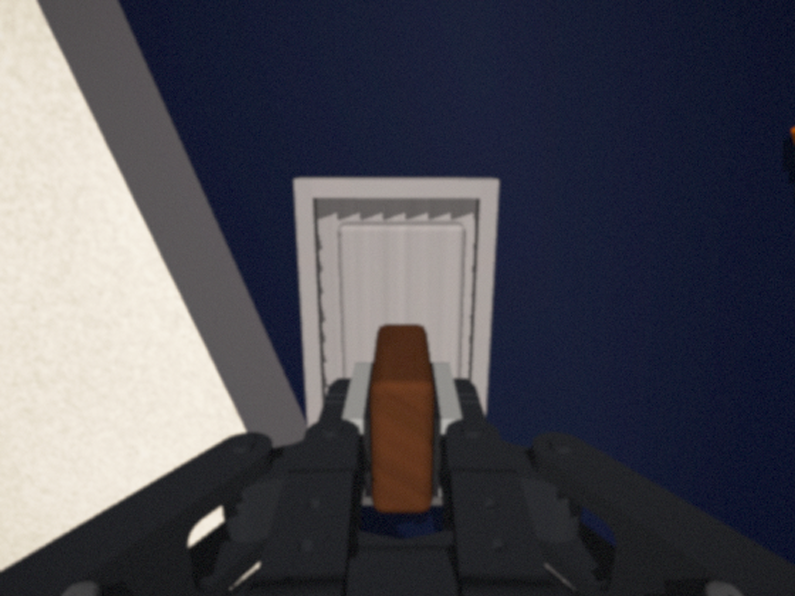

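```bash
python3 - <<'E'
from hand import *
h=.0397
print('far rim',tool('w20',396.5,180,.014,h),'L',tool('w20',304,380,.014,h),'R',tool('w20',489,380,.014,h))
for v in (222,225,229):print('plate edge',v,tool('w20',402.5,v,.012,.0218))
E
```

```text
far rim [64.  -1.9 25.7] L [ -8.6 -36.6  25.7] R [-8.6 32.4 25.7]
plate edge 222 [52.2  0.1  9.8]
plate edge 225 [51.3  0.1  9.8]
plate edge 229 [50.1  0.1  9.8]
```

Call:
drive_tool(targets=[0, 0, 0, -0.7, -1.1, 7, 0, 0, 0, 0, 0, 0, 3.8, 0, 0, 0, 0, 0, 0, 0, 0, 0, 0, 0, 0, 0, 0, 0])

```text
clock: 28.48
position: [0.6106, -0.113, 0.0278]
ee_rot: [-0.0, 0.813, 0.582, -0.0]
contact_force: [-2.1, 0.5, 5.5]
width: 0.0156
```

```bash
python3 - <<'E'
from look import *
plan(off((.6118,-.1122),71.1,-.0009,0,.0277),71.1)
E
```

```text
t 28.48 pos [ 610.6 -113.    27.8] yaw 71.15 q5 0.03 F [-2.1  0.5  5.5] w 0.0156
turn [-0.03  0.01  0.05] shift(after turn) [0.3 0.9 0.1] shift(before) [0.3 0.9 0.1] norm 0.9237869251825925
```

Call:
drive_tool(targets=[0, 0, 0, 0, 0.9, -0.4, 0, 0, 0, 0, 0, 0, 0, 0, 0, 0, 0, 0, 0, 0, 0.6, 0, 0, 0, 0, 0, 0, 0.6, 0, 0, 0, 0, 0, 0, 0.6, 0, 0, 0, 0, 0, -30, 0.6, 0, 0, 0, 0, 0, -50, 0.6, 0, 0, 0, -50, 0, -22, 0.6, 0, 0, 0, 0, 0, 0, 0.6, 0, 0, 0, 0, 0, 0, 0.6])

```text
clock: 29.72
position: [0.5953, -0.1605, 0.129]
ee_rot: [-0.001, 0.814, 0.581, -0.0]
contact_force: [0.2, 0.1, -0.2]
width: 0.051
```

```bash
python3 - <<'E'
from look import *
H=wpose();np.save('pics/Hw21.npy',H);im=save('wrist','w21',s=1.42)
plan((.53,.0,.25),71)
im=cv2.imread('pics/raw_w21.png')[40:240,200:370]
cv2.imwrite('pics/c21.png',cv2.resize(np.clip(im.astype(int)*12//10,0,255).astype(np.uint8),None,fx=3,fy=3,interpolation=cv2.INTER_CUBIC))
E
```

```text
t 29.77 pos [ 595.2 -160.1  128.6] yaw 71.13 q5 -0.05 F [-0.1  0.   0.5] w 0.0511
turn [-0.1  -0.03  0.13] shift(after turn) [ 130.1 -113.8 -121.4] shift(before) [ 130.4 -113.7 -121.1] norm 211.21300652206992
```

View pics/c21.png

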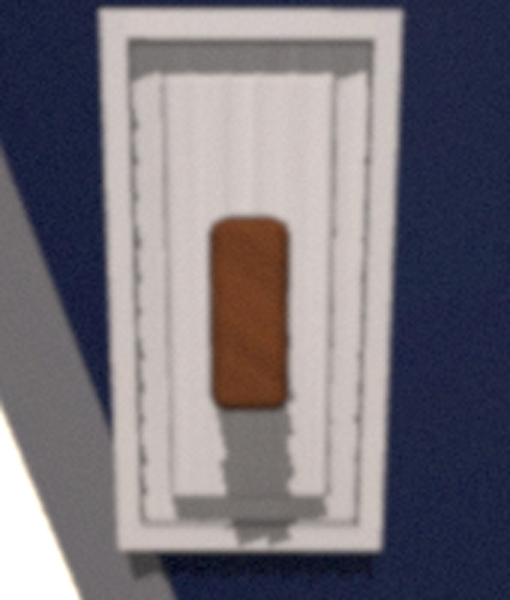

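```bash
python3 -c "
from rel import *
rel('w21',(200,40),3,[(99,9),(403,9),(383,551),(119,551)],[(161,75),(334,75),(325,496),(173,496)],yaw=71.1)"
```

```text
tray [ 0.61180016 -0.11278589] cover [ 0.61146922 -0.11177298] diff in tool xy mm [ 0.85 -0.64]
[np.float64(68.5), np.float64(128.6), np.float64(68.6), np.float64(128.6)] [np.float64(71.1), np.float64(71.2), np.float64(71.2), np.float64(71.1)]
[np.float64(39.0), np.float64(98.4), np.float64(38.3), np.float64(98.4)] [np.float64(71.1), np.float64(71.1), np.float64(71.1), np.float64(71.5)]
```

Call:
drive_tool(targets=[0, 0, 0, 0, 0, -60, 0.6, 0, 0, 0, -45, 0, -40, 0.6, 0, 0, 0, -55, 0, 0, 0.6, 0, 0, 0, -55, 0, 0, 0.6, 0, 0, 0, -55, 0, 0, 0.6, 0, 0, 0, -55, 0, 0, 0.6, 0, 0, 0, 0, 0, 0, 0.6, 0, 0, 0, 0, 0, 0, 0.6])

```text
clock: 30.78
position: [0.5102, -0.4104, 0.2282]
ee_rot: [-0.001, 0.813, 0.582, 0.0]
contact_force: [-0.6, 0.7, 0.0]
width: 0.0511
```

```bash
python3 - <<'E'
from look import *
save('top','t9',s=1.42);save('side','s9',s=1.42)
s=get_state();print(s['clock'],s['position'],s['contact_force'])
E
```

```text
30.875 [ 0.51065419 -0.40976372  0.22892488] [-0.06848286  0.07854377  0.59144036]
```

View pics/t9.png

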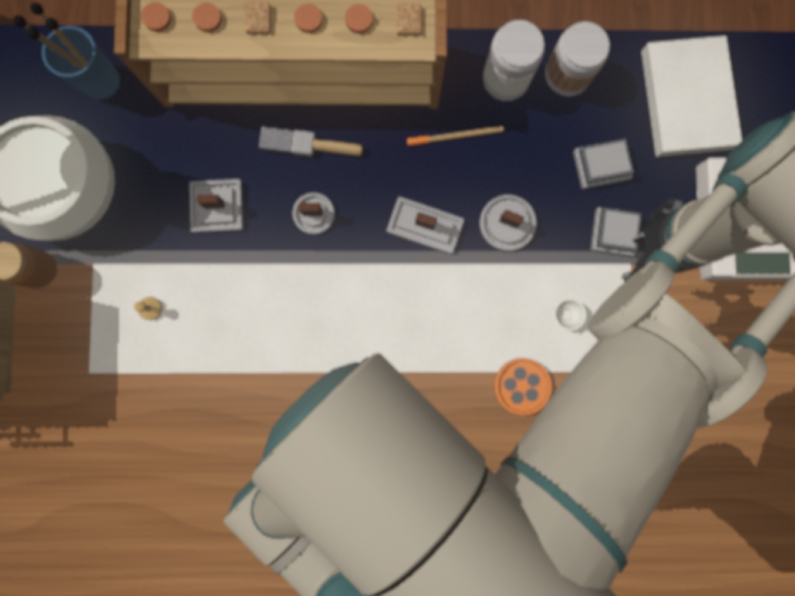

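View pics/s9.png

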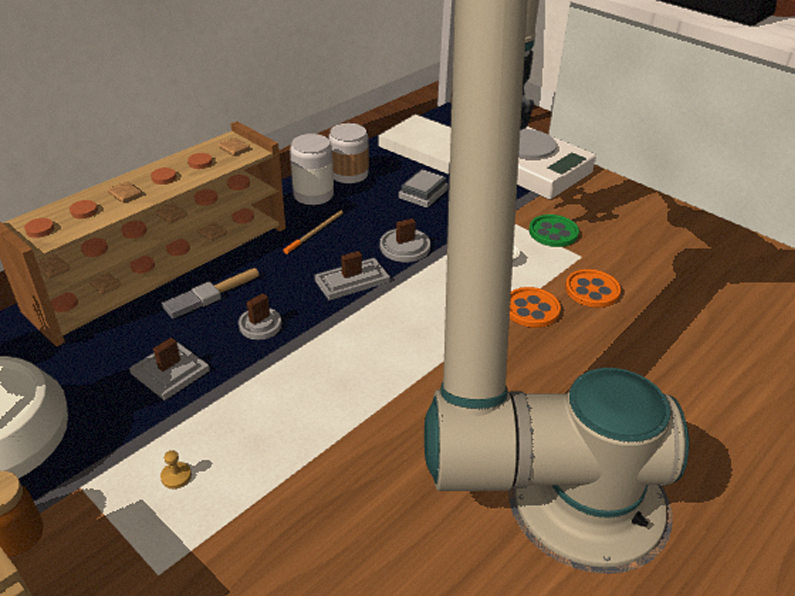

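The top view (×1.42) shows all four covers in their trays: square (216,205), small round (313,213), oblong (425,223) and large round (508,222). The tamper at (149,307) and the dish at (573,316) are where they were at the start. The arm touches nothing, so I am handing in.

```bash
python3 -c "
from rig import sign_off
print(sign_off())"
```

```text
the job is handed in; nothing more can be done
None
```

All four covers are in the trays of their own shape and size, and I handed the job in at about 31 s on the robot's clock. Each cover was lowered until the wrist felt the tray floor (about 3–6 N) and only then released.

| Cover | Offset from tray centre (mm, along tool x, y) | Alignment with rim |
|---|---|---|
| Square | −0.5, −1.0 | within about 0.5° |
| Small round | −0.3, 0.2 | – |
| Large round | −0.6, −0.5 | – |
| Oblong | 0.9, −0.6 | within about 0.4° |

- **Left in place:** the last top view shows the dish and the tamper at the same pixels as at the start, and I touched no look-alikes.
- **Disagreements:**
  - The wrist camera's listed sideways offset was about 1.3 mm off against the first gripped cover, so I corrected for it.
  - Two estimates of the oblong tray's centre differed by about 1.3 mm; I used the middle.
- **Refused calls:** two move calls were rejected because I miscounted the numbers. The arm did not move on either.

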